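# Free the bow perches from the travel rack and hang them on the drying rail

### The job

Free every bow perch in the travel rack: with the forked tool from the holder, press each one's spring bar back by wedging the fork down between the cheek and the collar (flat faces of its tines to the cheek), then lift the bow out and drape it over the drying rail so that it straddles the bar. Move the spring bars with the fork only; when all the bows hang on the rail, leave no bar compressed, put the fork back in its holder, tines down and resting on its shoulders, and leave the other things on the bench where they are.

Things in the scene. Friction and masses are not known exactly. Their poses are not given: they have to be found in the camera images.
- rack: Fixed travel rack: base plate 190 x 255 x 8 mm with three stations at y = -85, 0, +85 mm. Origin on the bench under the middle of the row of bows; z up, y along the row, x along the spring bars toward their housings. In each station, along x: grey lug (-25 to +25 mm) that a bow straddles; the bow's far leg (+30 to +36); cheek (+40 to +46); gap; collar; spring housing (+92 to +124, 76 mm high).
- slot_1 (a point): Station 1 (rack y = -85 mm), axes as the rack's: middle of the 10 mm gap (rack x +46 to +56 with the bar at rest) between the cheek (two grey posts, 71 mm high, one each side of the bar) and the collar (steel disc, 36 mm across, 6 mm thick). On top of the base plate, 8 mm above the bench, 51 mm from the bow's middle.
- slot_2 (a point): Station 2 (rack y = 0 mm), axes as the rack's: middle of the 10 mm gap (rack x +46 to +56 with the bar at rest) between the cheek (two grey posts, 71 mm high, one each side of the bar) and the collar (steel disc, 36 mm across, 6 mm thick). On top of the base plate, 8 mm above the bench, 51 mm from the bow's middle.
- slot_3 (a point): Station 3 (rack y = +85 mm), axes as the rack's: middle of the 10 mm gap (rack x +46 to +56 with the bar at rest) between the cheek (two grey posts, 71 mm high, one each side of the bar) and the collar (steel disc, 36 mm across, 6 mm thick). On top of the base plate, 8 mm above the bench, 51 mm from the bow's middle.
- bar_1 (a joint): Steel spring bar of station 1, 8 mm across, 53 mm above the bench; its end goes through the eye in the bow's far leg and locks it. 0 = at rest; grows as its collar is pushed along the rack's +x, to 0.022 m at most. The bow is free from 0.013 m. Spring 2.5 N at rest, 5.2 N at 0.015 m; it springs back when let go.
- bar_2 (a joint): Steel spring bar of station 2, 8 mm across, 53 mm above the bench; its end goes through the eye in the bow's far leg and locks it. 0 = at rest; grows as its collar is pushed along the rack's +x, to 0.022 m at most. The bow is free from 0.013 m. Spring 2.5 N at rest, 5.2 N at 0.015 m; it springs back when let go.
- bar_3 (a joint): Steel spring bar of station 3, 8 mm across, 53 mm above the bench; its end goes through the eye in the bow's far leg and locks it. 0 = at rest; grows as its collar is pushed along the rack's +x, to 0.022 m at most. The bow is free from 0.013 m. Spring 2.5 N at rest, 5.2 N at 0.015 m; it springs back when let go.
- bow_1_tab (a point): Bow perch 1 (may be absent) of station 1: pale wooden arch open below, 116 mm tall, 72 mm long (its x, along the rack's x), 28 mm wide (y), 60 mm between the 6 mm legs. On its crown a cork tab 40 (x) x 14 mm (y), 81 to 116 mm above the feet: grip it across the 14 mm. This point lies in the tab, 100.5 mm above the feet. z up. 0.1 kg.
- bow_1_crown (a point): Bow perch 1: middle of the underside of its crown, 75 mm above the feet, 25.5 mm below the tab point.
- bow_2_tab (a point): Bow perch 2 (may be absent) of station 2: pale wooden arch open below, 116 mm tall, 72 mm long (its x, along the rack's x), 28 mm wide (y), 60 mm between the 6 mm legs. On its crown a cork tab 40 (x) x 14 mm (y), 81 to 116 mm above the feet: grip it across the 14 mm. This point lies in the tab, 100.5 mm above the feet. z up. 0.1 kg.
- bow_2_crown (a point): Bow perch 2: middle of the underside of its crown, 75 mm above the feet, 25.5 mm below the tab point.
- bow_3_tab (a point): Bow perch 3 (may be absent) of station 3: pale wooden arch open below, 116 mm tall, 72 mm long (its x, along the rack's x), 28 mm wide (y), 60 mm between the 6 mm legs. On its crown a cork tab 40 (x) x 14 mm (y), 81 to 116 mm above the feet: grip it across the 14 mm. This point lies in the tab, 100.5 mm above the feet. z up. 0.1 kg.
- bow_3_crown (a point): Bow perch 3: middle of the underside of its crown, 75 mm above the feet, 25.5 mm below the tab point.
- rail_mid (a point): Drying rail: fixed horizontal round bar 16 mm across, 280 mm long along its own y axis, between two posts at its ends; its centre line is 120 mm above the bench. This point is the middle of the bar.
- fork_grip (a point): Forked tool, 118 mm tall, stands tines down (z up). This point: in the black handle (20 x 20 mm, 75 to 118 mm above the tine tips), 100 mm above the tips, 18 mm below the top. Shoulders 66 (y) x 25 mm (x), 60 to 75 mm above the tips. 0.18 kg. Wedged with its flat face to the cheek and the tips nearly on the base plate it holds the bar 15 mm back and stays by itself; pressing takes under 15 N.
- fork_tip (a point): Fork: between its two tine tips, at the middle of their 4 mm thickness (10.5 mm toward its -x from the handle's middle). Tines 7 to 17 mm either side in y; the slot between them, 14 mm wide and 60 mm deep, passes over a bar. In x the tines are wedges: flat face 12.5 mm to -x of the handle's middle, 4 mm thick at the tips, widening toward +x to 25 mm at 52 mm above the tips, constant above.
- holder_mouth (a point): Loose grey holder block, 90 (x) x 100 (y) x 70 mm high, 1.2 kg, with a pocket 38 (x) x 46 (y) mm open at the top. This point: middle of the pocket's mouth, 70 mm above the bench. The fork hangs in it by its shoulders, tines down, its handle point then 40 mm above this point; fork and holder axes agree at the start.
- dish: Bystander: a dark green jar lid used as feed dish, 96 mm across; to be left alone. Origin at its underside.
- tape: Bystander: a roll of tan tape, 96 mm across; to be left alone. Origin at its underside.
- pot: Bystander: a white jar with blue cap, 62 mm; to be left alone. Origin at its underside.
Not all that is in view belongs to the job. What is shaped like the part that bears bow_2_tab but green or purple is not meant.

How it is judged:
On the way, in this order (a step that is already met when the one before it is completed fails the run):
1. a first spring bar is pressed back with the fork (((value of joint bar_1 above 0.0125 m and horizontal distance between fork_grip and slot_1 below 0.03 m) or (value of joint bar_2 above 0.0125 m and horizontal distance between fork_grip and slot_2 below 0.03 m) or (value of joint bar_3 above 0.0125 m and horizontal distance between fork_grip and slot_3 below 0.03 m))), for 0.2 s.
2. every bow hangs over the rail (x of bow_1_crown in the frame of rail_mid between -0.03 and 0.03 m and y of bow_1_crown in the frame of rail_mid between -0.125 and 0.125 m and z of bow_1_crown in the frame of rail_mid between -0.006 and 0.022 m and angle between each of bow_1_tab, bow_2_tab, bow_3_tab's own z axis and vertical below 0.4 rad and x of bow_2_crown in the frame of rail_mid between -0.03 and 0.03 m and y of bow_2_crown in the frame of rail_mid between -0.125 and 0.125 m and z of bow_2_crown in the frame of rail_mid between -0.006 and 0.022 m and x of bow_3_crown in the frame of rail_mid between -0.03 and 0.03 m and y of bow_3_crown in the frame of rail_mid between -0.125 and 0.125 m and z of bow_3_crown in the frame of rail_mid between -0.006 and 0.022 m), for 0.2 s.
At the end, for the whole second after the job is handed in: Every bow straddles the rail, crown on the bar (underside within 30 mm of its centre line sideways, 125 mm of its middle along it), leaning under 0.4 rad; all bars within 4 mm of rest; the fork hangs in its holder by its shoulders, within 0.2 rad of upright and 20 mm of the mouth's middle (all of step 2 and horizontal distance between fork_grip and holder_mouth below 0.02 m and angle between fork_grip's own z axis and vertical below 0.2 rad and z of fork_grip in the frame of holder_mouth between 0.03 and 0.05 m and value of joint each of bar_1, bar_2, bar_3 below 0.004 m); the robot touches nothing.
It fails at once if a spring bar is pushed back by something other than the fork ((value of joint bar_1 above 0.008 m and horizontal distance between fork_grip and slot_1 above 0.05 m) or (value of joint bar_2 above 0.008 m and horizontal distance between fork_grip and slot_2 above 0.05 m) or (value of joint bar_3 above 0.008 m and horizontal distance between fork_grip and slot_3 above 0.05 m)).
It fails at once if a bystander (dish, tape, pot) is moved more than 40 mm (distance of any of dish, tape, pot from where it was at the start of the episode above 0.04 m).
Of bow_1, bow_2, bow_3 only 2 to 3 are there at a start; the rules pass over those that are not, and their reading is None.
At some moment in a run one of holder may be knocked a few centimetres aside while the robot is not near it.
It also fails if it takes over 210 s, if anything falls off the work surface, if the arm or the gripper's body presses on something with over 40 N, if the wrist force passes 120 N, or if a joint passes its speed limit or range.

### The arm

A 7-joint arm with a two-finger parallel gripper is mounted at the origin on a cart in front of the work surface, level with it; the furniture and walls round the work are solid. World frame = base frame: x ahead of the robot, y to its left, z up, the work surface at z = 0. Lengths are in m, angles in rad, forces in N, time in s.
With the tool pointing down it reaches from about 0.35 to 0.9 m from the base axis. Payload 8.1 kg.
Tool frame: the origin (TCP) lies on the centre line of the jaws, within the pads' length; the fingertips stand 19 mm ahead of it and the grasp point (between the pads) is the TCP (arm.tip_reach is the distance from the TCP to the fingertips, in m); z points along the fingers, y is the line along which they close (so a half turn about z gives the same grasp; the last joint's range is limited). The gripper opens to 92 mm and grips with 3 to 60 N. Pads are 19 mm wide; open, the fingers measure 130 mm over their backs; the gripper's body (75 mm by 190 mm) begins 47 mm behind the grasp point.
Start: joints at [-1.436, 0.434, 0.025, 1.573, -0.012, 1.134, -0.075], TCP at [0.147, 0.607, 0.246] pointing down, gripper open.
Joint ranges: [-2.62, 2.62], [-0.44, 2.09], [-1.27, 1.32], [0.08, 2.57], [-1.32, 4.46], [0.12, 2], [-2.74, 2.74]. Speed limits (rad/s): [2.22, 2.22, 3.01, 3.01, 3.14, 3.14, 3.14].

### API

Orientations are given as a rotation vector (axis times angle).
In Python, from cell import arm gives the robot as it stands.
- The arm moves only by the tool arm_command, never from a script. Its argument "targets" is a list that holds one entry, the list of rows, each a list of 6 numbers: the shift along the tool's x, y, z in m, then the turn, a rotation vector about the tool's x, y, z in rad. A call has 1 to 10 rows; each row shifts and turns the commanded pose from where the row before left it, along the tool's axes as they then stand; what a row does not reach is not made up. A row lasts 1/8 s, in which the tool goes at most 62.5 mm and 10.7 degrees, less where a joint would pass 70% of its speed; a pose out of reach is approached as far as the arm can. A call with a gripper value outside its range is refused whole. "jaw" is the finger opening in m, from 0 to 0.0918, set as the call begins (left out, the last holds). The fingers move at their own pace and stop on an object; "newtons" is the grip in N (left out, the last holds). Time passes only in rows, so rows that do not move let the fingers close. It gives the time, the measured TCP pose, the force, the opening and the grip force at its end, in the units of the state.
- arm.observe(): the state, without advancing time (a new reading comes with each control period).
- arm.get_image(name): name is "scene" or "side" or "wrist"; returns a dict with "pixels" (400x640x3 uint8, red, green, blue), "z_map" (400x640 float32, m along the optical axis (not along the pixel's ray), 0 where there is no reading), "fx", "fy", "cx", "cy" (pixels), "dist" ([k1, k2, p1, p2, k3] as OpenCV has them; the pictures are not rectified), "xyz" and "rotation" of the camera in the world; the wrist camera has in their place "T_tool_cam" (4x4, takes a point from camera to tool coordinates, whose origin is the TCP and whose axes are the flange's). Camera axes: x right, y down, z forward; pixel columns grow to the right and rows downward; lengths in m; the calibration is good to about 2 mm. A picture is of the moment at which its call begins: read the wrist's pose just before it.
- arm.sign_off(): hands the job in; it is judged then, once.
The state is a dict: "clock": time; "joints": joint angles; "dq": joint speeds; "joint_efforts": joint torques, N m; "position": TCP position; "ee_rot": TCP orientation; "force": force on the tool from outside, world axes, zero at the start; "ft_torque": the same for the moment, N m; "width": opening from 0.0 (shut) to 1.0 (fully open); "gripper_force": force on a finger pad.
Only numpy, scipy, OpenCV 4.12 (cv2) and the standard library are available. Lean on these libraries where they do the work, as an engineer would, in place of code of your own. Each camera call takes 0.05 s, during which the arm holds its last target. There are 200 camera calls.

## Working session

There is one attempt and no reset: what is moved stays moved. The work goes in short steps, Python scripts to look and compute and a tool call to move; the robot and the scene stay as the last step left them, time stands still between calls to the robot, and variables do not carry over. Pictures are saved under pics/ and viewed, at most 14 in all, crops included, and the job is handed in when it is done.

Besides the shell and the picture viewer there is one more tool, called after "Request:" as a command line: name --argument value ..., lists and objects as JSON in quotes. arm_command: Moves the arm, as the interface text tells. Its arguments: {"type":"object","properties":{"targets":{"type":"array","items":{"type":"array","items":{"type":"array","items":{"type":"number"}}}},"jaw":{"type":"number"},"newtons":{"type":"number"}},"required":["targets"]}

```bash
ls; mkdir -p pics; python3 - <<'E'
from cell import arm
import cv2,pickle
s=arm.observe();print(s)
for n in("scene","side"):
    d=arm.get_image(n);pickle.dump(d,open(f"{n}.pkl","wb"))
    cv2.imwrite(f"pics/{n}0.png",d["pixels"][:,:,::-1]);print(n,d["fx"],d["fy"],d["cx"],d["cy"],d["dist"],d["xyz"],d["rotation"])
E
```

```text
pics
{'clock': 0.0, 'joints': array([-1.43561537,  0.43523465,  0.02497865,  1.57410627, -0.01160128,
        1.13399333, -0.0751256 ]), 'dq': array([-0.00021044, -0.00107903, -0.00023343, -0.00124007,  0.00060018,
        0.00025756,  0.00045984]), 'joint_efforts': array([-6.06619506e-05, -6.67858243e+01,  9.84762870e-01, -3.14449954e+01,
       -6.07411587e-02,  4.31198487e-02,  1.68036845e-04]), 'position': array([0.14715842, 0.6069281 , 0.24493422]), 'ee_rot': array([-3.72778731e-01, -3.11935273e+00,  2.50689764e-03]), 'force': array([ 0.69180119, -0.22290604, -0.136064  ]), 'ft_torque': array([ 0.03707145,  0.0309443 , -0.01881801]), 'gripper_force': 0.0, 'width': 1.0040207377388146}
scene 476.60332191528664 476.60332191528664 313.1669139897744 198.5265847732615 [-0.00688514  0.          0.          0.          0.        ] [-0.26782464  1.0655532   1.15212663] [-0.81214865  2.49192818 -1.19191109]
side 386.04895500864296 386.04895500864296 315.7955035408344 201.30118306978355 [-0.00490655  0.          0.          0.          0.        ] [ 0.55095726 -0.87621982  0.743403  ] [-2.17515562 -0.06703371  0.04241378]
```

View pics/scene0.png

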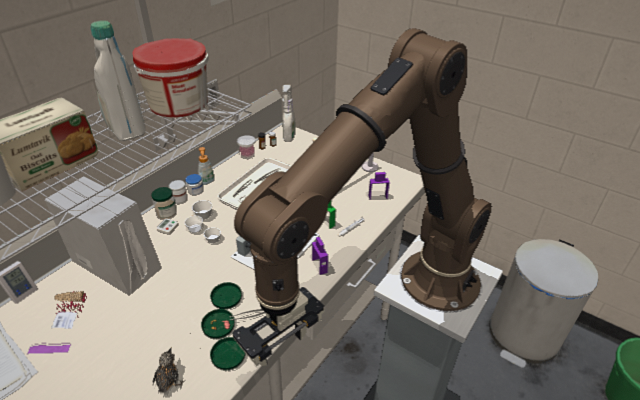

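View pics/side0.png

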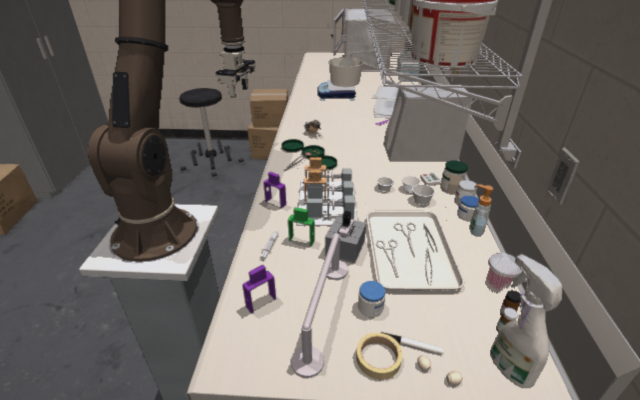

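The side view shows the rack near (325,190) with tan bows near (315,170), the holder and fork at (347,235), and the rail from (307,360) to (345,265). The pot is at (372,297) and the tape at (380,355). In the scene view the arm hides the rack. I'll write helpers and look at an enlarged crop.

```bash
cat > h.py <<'E'
from cell import arm
import cv2,pickle,numpy as np
from scipy.spatial.transform import Rotation as R
def grab(n,save=None):
    s=arm.observe();d=arm.get_image(n)
    if n=="wrist":
        T=np.eye(4);T[:3,:3]=R.from_rotvec(s["ee_rot"]).as_matrix();T[:3,3]=s["position"]
        T=T@np.array(d["T_tool_cam"]);d["C"]=T[:3,3];d["R"]=T[:3,:3]
    else: prep(d)
    d["K"]=np.array([[d["fx"],0,d["cx"]],[0,d["fy"],d["cy"]],[0,0,1.]])
    if save: cv2.imwrite(save,d["pixels"][:,:,::-1])
    return d
def prep(d):
    d["C"]=np.array(d["xyz"]);d["R"]=R.from_rotvec(d["rotation"]).as_matrix()
def rays(d,uv):
    K=np.array([[d["fx"],0,d["cx"]],[0,d["fy"],d["cy"]],[0,0,1.]])
    p=cv2.undistortPoints(np.array(uv,float).reshape(-1,1,2),K,np.array(d["dist"]))[:,0]
    return np.c_[p,np.ones(len(p))]@d["R"].T
def onz(d,uv,z):
    r=rays(d,uv);return d["C"]+r*((z-d["C"][2])/r[:,2])[:,None]
def cloud(d):
    h,w=d["z_map"].shape;u,v=np.meshgrid(np.arange(w),np.arange(h))
    P=d["C"]+rays(d,np.stack([u,v],-1).reshape(-1,2))*d["z_map"].reshape(-1,1)
    P[d["z_map"].reshape(-1)==0]=np.nan
    return P.reshape(h,w,3)
def proj(d,P):
    K=np.array([[d["fx"],0,d["cx"]],[0,d["fy"],d["cy"]],[0,0,1.]])
    Rw=d["R"].T;return cv2.projectPoints(np.array(P,float).reshape(-1,3),Rw,-Rw@d["C"],K,np.array(d["dist"]))[0][:,0]
E
python3 - <<'E'
from h import *
d=pickle.load(open("side.pkl","rb"));prep(d)
c=d["pixels"][130:390,230:430,::-1]
cv2.imwrite("pics/sidecrop.png",cv2.resize(c[:190],None,fx=3.1,fy=3.1,interpolation=cv2.INTER_CUBIC))
P=cloud(d)
for u,v in [(315,165),(315,180),(347,218),(372,297),(380,340),(307,360),(345,265),(337,270),(292,146),(330,162),(313,150)]: print(u,v,P[v,u].round(3),d["pixels"][v,u])
E
```

```text
315 165 [0.471 0.267 0.1  ] [95 69 46]
315 180 [0.477 0.185 0.091] [105  77  52]
347 218 [ 0.578 -0.046  0.117] [16 16 17]
372 297 [ 0.637 -0.267  0.059] [ 86 128 181]
380 340 [ 0.654 -0.346  0.011] [94 76 59]
307 360 [ 0.499 -0.411  0.023] [98 91 93]
345 265 [ 0.577 -0.115  0.01 ] [211 197 200]
337 270 [ 0.556 -0.135  0.01 ] [149 139 142]
292 146 [0.351 0.597 0.004] [28 68 48]
330 162 [0.517 0.466 0.004] [32 71 51]
313 150 [ 0.442  0.573 -0.   ] [52 68 48]
```

View pics/sidecrop.png

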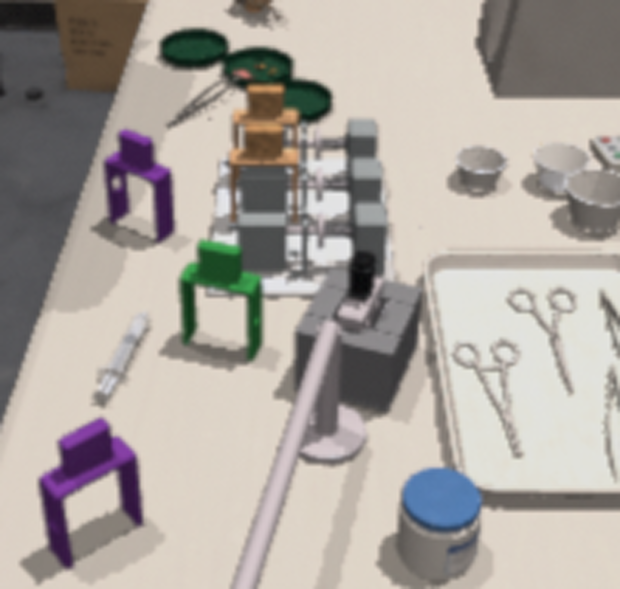

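There are two tan bows, at side pixels (316,160) and (316,175), in stations 3 and 2. Station 1 is empty. The purple ones at (275,190) and (260,287) and the green one at (301,225) are excluded by colour, and the crop confirms this. Next I'll measure from the depth map.

```bash
python3 - <<'E'
from h import *
d=pickle.load(open("side.pkl","rb"));prep(d)
P=cloud(d);px=d["pixels"].astype(int)
hsv=cv2.cvtColor(d["pixels"],cv2.COLOR_RGB2HSV)
def st(n,m):
    q=P[m];print(n,m.sum(),"med",np.nanmedian(q,0).round(3),"min",np.nanpercentile(q,3,axis=0).round(3),"max",np.nanpercentile(q,97,axis=0).round(3))
box=lambda x0,x1,y0,y1,z0,z1:(P[...,0]>x0)&(P[...,0]<x1)&(P[...,1]>y0)&(P[...,1]<y1)&(P[...,2]>z0)&(P[...,2]<z1)
rail=box(.42,.68,-.45,-.1,.1,.14)&(hsv[...,1]<60); st("rail",rail)
q=P[rail];l=cv2.fitLine(q.astype(np.float32),cv2.DIST_HUBER,0,.01,.01).ravel();print(l)
tan=(hsv[...,0]>8)&(hsv[...,0]<20)&(hsv[...,1]>100)&box(.4,.56,.05,.35,.08,.15);
for y0,y1 in((.13,.23),(.23,.32)): st("tab",tan&box(.4,.56,y0,y1,.105,.14))
st("hand",box(.53,.64,-.12,.02,.085,.125)&(hsv[...,2]<60))
st("shoulder",box(.53,.64,-.12,.02,.076,.1)&(hsv[...,2]>100))
m=box(.45,.68,-.15,.06,.064,.074);st("holdtop",m)
print(cv2.minAreaRect(P[m][:,:2].astype(np.float32)))
m=box(.53,.68,.05,.33,.07,.09);st("housing",m);
for y0,y1 in((.05,.14),(.14,.22),(.22,.32)): st(" h",box(.53,.68,y0,y1,.072,.09))
st("plate",box(.3,.7,.0,.4,.005,.012)); print(cv2.minAreaRect(P[box(.35,.65,.0,.4,.005,.012)][:,:2].astype(np.float32)))
print(proj(d,[[.475,.185,.1],[.475,.1,.06]]))
E
```

```text
rail 826 med [ 0.516 -0.31   0.125] min [ 0.493 -0.411  0.107] max [ 0.553 -0.134  0.129]
[ 0.17712882  0.98418546  0.00208356  0.52308536 -0.27251622  0.12553622]
tab 80 med [0.477 0.185 0.119] min [0.46  0.18  0.106] max [0.493 0.195 0.124]
tab 63 med [0.471 0.27  0.118] min [0.454 0.265 0.107] max [0.488 0.278 0.124]
hand 82 med [ 0.576 -0.044  0.109] min [ 0.567 -0.047  0.09 ] max [ 0.586 -0.032  0.124]
shoulder 93 med [ 0.574 -0.051  0.084] min [ 0.558 -0.068  0.078] max [ 0.593 -0.011  0.086]
holdtop 547 med [ 0.577 -0.044  0.069] min [ 0.498 -0.094  0.065] max [0.623 0.01  0.072]
((0.562893807888031, -0.03665760159492493), (0.14775541424751282, 0.1477019488811493), 37.85913848876953)
housing 225 med [0.58  0.185 0.075] min [0.563 0.09  0.071] max [0.598 0.294 0.077]
 h 76 med [0.586 0.105 0.075] min [0.571 0.089 0.072] max [0.601 0.124 0.077]
 h 65 med [0.58  0.19  0.075] min [0.567 0.175 0.073] max [0.596 0.212 0.077]
 h 60 med [0.577 0.277 0.075] min [0.563 0.256 0.072] max [0.591 0.298 0.077]
plate 827 med [0.525 0.155 0.007] min [0.371 0.063 0.005] max [0.665 0.308 0.011]
((0.500564694404602, 0.20323047041893005), (0.2911604344844818, 0.3980983793735504), 1.2707725763320923)
[[314.49962302 177.6610571 ]
 [312.74877243 202.97450382]]
```

```bash
cat >> h.py <<'E'
def go(pos,ang,rel=True):
    """print tool-axis shift and turn to get to pos, tool pointing down with tool y at world angle ang (mod pi)"""
    s=arm.observe();Rt=R.from_rotvec(s["ee_rot"]).as_matrix();best=None
    for a in(ang,ang+np.pi):
        y=np.array([np.cos(a),np.sin(a),0]);z=np.array([0,0,-1.]);G=np.c_[np.cross(y,z),y,z]
        r=R.from_matrix(Rt.T@G).as_rotvec()
        if best is None or np.linalg.norm(r)<np.linalg.norm(best): best=r
    dp=np.array(pos)-s["position"]
    ya=np.degrees(np.arctan2(Rt[1,1],Rt[0,1]))
    print("t",round(s["clock"],2),"pos",s["position"].round(4),"yaw_y",ya.round(1),"j",s["joints"].round(2),"F",s["force"].round(1),"w",round(s["width"],3),s["gripper_force"])
    print("shift tool",(Rt.T@dp).round(4),"turn",best.round(4), "|", np.linalg.norm(dp).round(3)); print(Rt.round(3))
E
python3 - <<'E'
from h import *
go((.54,.0,.36),np.pi/2+.05)
d=arm.get_image("wrist");print(np.array(d["T_tool_cam"]).round(3),d["fx"],d["dist"])
E
```

```text
t 0.1 pos [0.1472 0.607  0.245 ] yaw_y 76.4 j [-1.44  0.44  0.02  1.57 -0.01  1.13 -0.08] F [-1.2 -0.   0.7] w 1.0 0.0
shift tool [-0.5248 -0.4975 -0.1142] turn [-1.400e-03 -1.000e-04 -2.879e-01] | 0.732
[[-0.972  0.236 -0.   ]
 [ 0.236  0.972 -0.001]
 [-0.    -0.001 -1.   ]]
[[ 0.    -0.961 -0.276  0.076]
 [ 1.     0.001 -0.001  0.001]
 [ 0.001 -0.276  0.961 -0.139]
 [ 0.     0.     0.     1.   ]] 331.0103772205129 [-0.03957487  0.          0.          0.          0.        ]
```

Request:
arm_command --targets '[[[-0.037,-0.035,-0.02,0,0,0],[-0.037,-0.035,-0.02,0,0,0],[-0.037,-0.035,-0.02,0,0,0],[-0.037,-0.035,-0.02,0,0,0],[-0.037,-0.035,-0.02,0,0,0],[-0.037,-0.035,-0.014,0,0,0],[-0.037,-0.035,0,0,0,0],[-0.037,-0.035,0,0,0,0],[-0.037,-0.035,0,0,0,0],[-0.037,-0.035,0,0,0,0]]]'

```text
clock: 1.4
position: [0.4249, 0.1785, 0.3597]
ee_rot: [0.373, 3.119, 0.0]
force: [1.1, 0.9, 0.8]
width: 1.002
gripper_force: 0.0
```

Request:
arm_command --targets '[[[-0.037,-0.035,0,0,0,0],[-0.037,-0.035,0,0,0,0],[-0.037,-0.035,0,0,0,0],[-0.037,-0.035,0,0,0,0],[0,0,0,0,0,-0.144],[0,0,0,0,0,-0.144],[0,0,0,0,0,0],[0,0,0,0,0,0]]]'

```text
clock: 2.4
position: [0.5351, 0.0092, 0.3596]
ee_rot: [0.074, -3.141, -0.0]
force: [0.7, 0.2, 0.5]
width: 0.995
gripper_force: 0.0
```

```bash
python3 - <<'E'
from h import *
go((.54,.0,.36),np.pi/2+.05)
d=grab("wrist","pics/w1.png");pickle.dump(d,open("w1.pkl","wb"))
d=grab("scene","pics/scene1.png");pickle.dump(d,open("scene1.pkl","wb"))
E
```

```text
t 2.4 pos [0.5351 0.0092 0.3596] yaw_y 92.7 j [-0.5   0.21  0.48  1.64 -0.1   1.32  1.62] F [0.7 0.2 0.5] w 0.995 0.0
shift tool [-0.0045 -0.0094 -0.0004] turn [ 0.0001 -0.0002 -0.0029] | 0.01
[[-0.999 -0.047 -0.   ]
 [-0.047  0.999  0.   ]
 [ 0.     0.    -1.   ]]
```

View pics/w1.png

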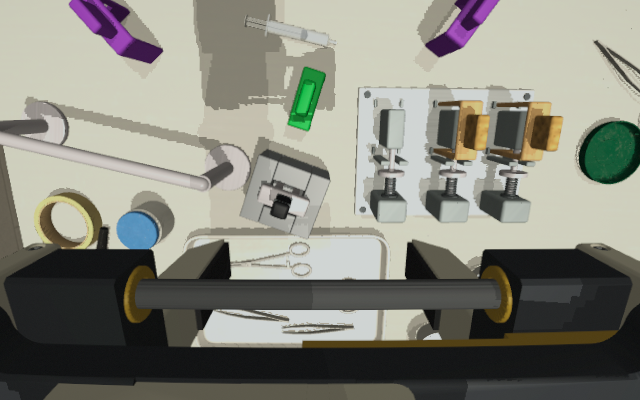

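The wrist view from above shows the holder and fork at (284,200), turned by about 24°. The rack is at (440,150) with tan tabs at (467,130) and (547,133), station 1 is empty at (392,130), and the rail runs (0,130)-(205,185).

```bash
python3 - <<'E'
from h import *
d=pickle.load(open("w1.pkl","rb"));P=cloud(d);hsv=cv2.cvtColor(d["pixels"],cv2.COLOR_RGB2HSV)
box=lambda x0,x1,y0,y1,z0,z1:(P[...,0]>x0)&(P[...,0]<x1)&(P[...,1]>y0)&(P[...,1]<y1)&(P[...,2]>z0)&(P[...,2]<z1)
def rect(n,m):
    m=cv2.morphologyEx(m.astype(np.uint8),cv2.MORPH_OPEN,np.ones((2,2)));k,l,s,_=cv2.connectedComponentsWithStats(m)
    if k<2: print(n,"none");return
    i=1+s[1:,4].argmax();q=P[l==i];(c,wh,a)=cv2.minAreaRect(q[:,:2].astype(np.float32));print(n,len(q),np.round(c,4),np.round(wh,4),round(a,1),"z",np.median(q[:,2]).round(4))
H=box(.5,.66,-.13,.05,.06,.078);rect("holder top",H)
rect("shoulder",box(.5,.66,-.13,.05,.079,.092)&(hsv[...,2]>90))
rect("handle",box(.5,.66,-.13,.05,.115,.135))
rect("handle2",box(.5,.66,-.13,.05,.1,.135))
rect("tab2",box(.4,.56,.14,.23,.115,.135)); rect("tab3",box(.4,.56,.23,.32,.115,.135))
for i,y in enumerate((.1,.188,.273)): rect("hous%d"%(i+1),box(.55,.65,y-.03,y+.03,.07,.082))
for i,y in enumerate((.1,.188,.273)): rect("lug%d"%(i+1),box(.4,.52,y-.03,y+.03,.04,.07))
for i,y in enumerate((.1,.188,.273)): rect("cheek%d"%(i+1),box(.505,.535,y-.03,y+.03,.066,.08))
m=box(.3,.68,.0,.4,.004,.013);rect("plate",m)
m=box(.42,.68,-.45,-.1,.122,.14);rect("rail",m);q=P[m];print(cv2.fitLine(q.astype(np.float32),cv2.DIST_HUBER,0,.01,.01).ravel())
E
```

```text
holder top 3527 [ 0.5946 -0.033 ] [0.1128 0.1181] 68.5 z nan
shoulder 703 [ 0.5794 -0.0318] [0.0665 0.0322] 73.8 z nan
handle 302 [ 0.586  -0.0331] [0.019 0.041] 75.6 z nan
handle2 357 [ 0.5861 -0.033 ] [0.0191 0.041 ] 75.6 z nan
tab2 515 [0.4799 0.2219] [0.0755 0.0484] 90.0 z 0.1236
tab3 548 [0.4772 0.3235] [0.0502 0.1079] 0.6 z nan
hous1 633 [0.5998 0.1204] [0.0722 0.0378] 25.1 z nan
hous2 652 [0.5969 0.2137] [0.0904 0.0422] 46.0 z nan
hous3 619 [0.5926 0.3087] [0.1043 0.0452] 69.8 z nan
lug1 919 [0.4841 0.1166] [0.0689 0.0271] 20.1 z nan
lug2 514 [0.484  0.1905] [0.0695 0.0097] 22.7 z nan
lug3 780 [0.4789 0.2796] [0.0719 0.0278] 34.8 z nan
cheek1 49 [0.5266 0.1046] [0.027  0.0109] 52.5 z 0.0711
cheek2 72 [0.5373 0.2102] [0.0522 0.0101] 75.5 z 0.0698
cheek3 91 [0.5342 0.303 ] [0.0706 0.0107] 79.9 z nan
plate 11317 [nan nan] [0. 0.] 0.0 z nan
rail 2763 [ 0.5436 -0.5499] [0.0759 0.8661] 2.5 z nan
[ 1.8677603e-01  9.8240215e-01 -8.6391257e-04  5.2606684e-01
 -2.3626906e-01  1.2695666e-01]
```

```bash
cat >> h.py <<'E'
class V:
    def __init__(s,d):
        s.P=np.nan_to_num(cloud(d),nan=-9);s.hsv=cv2.cvtColor(d["pixels"],cv2.COLOR_RGB2HSV)
    def box(s,*b): return np.all([(s.P[...,i]>b[2*i])&(s.P[...,i]<b[2*i+1]) for i in range(3)],0)
    def rect(s,n,m):
        k,l,st,_=cv2.connectedComponentsWithStats(m.astype(np.uint8))
        if k<2: print(n,"none");return
        i=1+st[1:,4].argmax();q=s.P[l==i];c,wh,a=cv2.minAreaRect(q[:,:2].astype(np.float32));print(n,len(q),np.round(c,4),np.round(wh,4),round(a,1),"z",np.median(q[:,2]).round(4),"med",np.median(q,0)[:2].round(4));return q
E
python3 - <<'E'
from h import *
v=V(pickle.load(open("w1.pkl","rb")));box,rect,hsv=v.box,v.rect,v.hsv
rect("holder top",box(.5,.66,-.13,.05,.066,.073))
rect("shoulder",box(.5,.66,-.13,.05,.08,.09))
rect("handle",box(.5,.66,-.13,.05,.12,.135))
rect("tab2",box(.4,.56,.14,.23,.115,.135)); rect("tab3",box(.4,.56,.23,.32,.115,.135))
for i,y in enumerate((.1,.188,.273)):
  rect("hous%d"%(i+1),box(.55,.65,y-.03,y+.03,.073,.08))
  rect("lug%d"%(i+1),box(.4,.52,y-.03,y+.03,.05,.07))
  for s in(-1,1): rect("cheek%d"%(i+1),box(.505,.535,min(y,y+s*.03),max(y,y+s*.03),.069,.076))
  rect("collar",box(.525,.56,y-.03,y+.03,.058,.076))
rect("plate",box(.3,.68,.0,.4,.004,.013))
q=rect("rail",box(.42,.68,-.45,-.1,.122,.14));print(cv2.fitLine(q.astype(np.float32),cv2.DIST_HUBER,0,.01,.01).ravel())
E
```

```text
holder top 3434 [ 0.5758 -0.0332] [0.1    0.0905] 72.5 z 0.0705 med [ 0.567  -0.0318]
shoulder 695 [ 0.5757 -0.033 ] [0.0658 0.0254] 72.8 z 0.0853 med [ 0.5734 -0.0301]
handle 292 [ 0.5752 -0.0329] [0.0204 0.0199] 73.7 z 0.1278 med [ 0.5738 -0.0328]
tab2 517 [0.474  0.1919] [0.0382 0.0151] 3.2 z 0.1236 med [0.4732 0.1899]
tab3 554 [0.4705 0.2766] [0.0396 0.0148] 1.8 z 0.1233 med [0.47   0.2737]
hous1 601 [0.5852 0.1112] [0.0307 0.0378] 2.1 z 0.0762 med [0.5843 0.1105]
lug1 855 [0.4864 0.1072] [0.0268 0.0684] 86.2 z 0.0678 med [0.4801 0.1061]
cheek1 33 [0.5215 0.0957] [0.0054 0.0087] 1.7 z 0.0714 med [0.5213 0.0953]
cheek1 45 [0.5202 0.1213] [0.0054 0.0108] 3.0 z 0.0708 med [0.5201 0.121 ]
collar 212 [0.5468 0.1098] [0.0258 0.0321] 3.1 z 0.0636 med [0.5384 0.1099]
hous2 607 [0.5808 0.1964] [0.0296 0.041 ] 3.1 z 0.0759 med [0.5808 0.1958]
lug2 390 [0.4804 0.1859] [0.0126 0.061 ] 88.8 z 0.0641 med [0.477  0.1821]
cheek2 44 [0.5172 0.1817] [0.0054 0.0107] 3.6 z 0.0709 med [0.5172 0.1815]
cheek2 45 [0.516  0.2064] [0.0055 0.0123] 3.2 z 0.0708 med [0.5159 0.2065]
collar 160 [0.5356 0.194 ] [0.0124 0.0346] 2.7 z 0.0673 med [0.5326 0.1924]
hous3 569 [0.5772 0.2815] [0.0297 0.0398] 4.3 z 0.0757 med [0.577  0.2805]
lug3 600 [0.475 0.269] [0.0593 0.0232] 12.3 z 0.0644 med [0.4735 0.2673]
cheek3 41 [0.513  0.2658] [0.0052 0.0122] 3.1 z 0.0709 med [0.5129 0.2655]
cheek3 42 [0.5288 0.2811] [0.0044 0.0153] 2.1 z 0.0703 med [0.5288 0.2803]
collar 149 [0.5302 0.2786] [0.009 0.031] 3.1 z 0.0676 med [0.5282 0.2757]
plate 11424 [0.5135 0.1934] [0.19   0.2544] 2.8 z 0.0083 med [0.5045 0.1619]
rail 2764 [ 0.5267 -0.2389] [0.2493 0.0165] 79.3 z 0.1274 med [ 0.526  -0.2357]
[ 0.19220217  0.98135483 -0.00105631  0.5274495  -0.23095444  0.12766068]
```

```bash
python3 - <<'E'
from h import *
go((.5755,-.033,.20),np.radians(72.8))
E
```

```text
t 2.5 pos [0.5351 0.0093 0.3597] yaw_y 92.8 j [-0.5   0.21  0.48  1.64 -0.1   1.32  1.62] F [-0.   0.1  0.3] w 1.003 0.0
shift tool [-0.0383 -0.0442  0.1597] turn [ 1.000e-04 -0.000e+00  3.485e-01] | 0.17
[[-0.999 -0.048 -0.   ]
 [-0.048  0.999  0.   ]
 [ 0.     0.    -1.   ]]
```

Request:
arm_command --targets '[[[-0.0191,-0.0221,0.03,0,0,0],[-0.0191,-0.0221,0.03,0,0,0],[0,0,0.04,0,0,0.174],[0,0,0.04,0,0,0.1745],[0,0,0.0197,0,0,0],[0,0,0,0,0,0],[0,0,0,0,0,0]]]' --jaw 0.05

```text
clock: 3.38
position: [0.5762, -0.0331, 0.2011]
ee_rot: [0.467, 3.105, 0.0]
force: [0.7, 0.1, 0.2]
width: 0.542
gripper_force: 0.0
```

```bash
python3 - <<'E'
from h import *
go((.5755,-.033,.11),np.radians(72.8))
E
```

```text
t 3.38 pos [ 0.5762 -0.0331  0.2011] yaw_y 72.9 j [-0.42  0.43  0.54  1.78 -0.26  1.    1.49] F [0.7 0.1 0.2] w 0.542 0.0
shift tool [ 0.0008 -0.0002  0.0911] turn [0.0004 0.0013 0.0016] | 0.091
[[-0.956  0.294  0.001]
 [ 0.294  0.956  0.   ]
 [-0.001  0.    -1.   ]]
```

Request:
arm_command --targets '[[[0.0008,0,0.04,0,0,0],[0,0,0.04,0,0,0],[0,0,0.011,0,0,0],[0,0,0,0,0,0]]]'

```text
clock: 3.88
position: [0.5753, -0.033, 0.1098]
ee_rot: [0.467, 3.106, 0.0]
force: [0.1, 0.3, 0.6]
width: 0.544
gripper_force: 0.0
```

Request:
arm_command --targets '[[[0,0,0,0,0,0],[0,0,0,0,0,0],[0,0,0,0,0,0],[0,0,0,0,0,0],[0,0,0,0,0,0]]]' --jaw 0.0 --newtons 45

```text
clock: 4.5
position: [0.5751, -0.0328, 0.1095]
ee_rot: [0.467, 3.106, 0.001]
force: [-0.3, -0.2, 5.6]
width: 0.211
gripper_force: 45.0
```

Request:
arm_command --targets '[[[0,0,-0.03,0,0,0],[0,0,-0.04,0,0,0],[0,0,-0.04,0,0,0],[0,0,-0.04,0,0,0],[0,0,-0.02,0,0,0],[0,0,0,0,0,0]]]'

```text
clock: 5.25
position: [0.5753, -0.0329, 0.28]
ee_rot: [0.466, 3.105, 0.001]
force: [0.4, 0.7, -2.2]
width: 0.216
gripper_force: 45.0
```

```bash
python3 - <<'E'
from h import *
s=grab("side");c=s["pixels"][60:320,230:450,::-1]
pickle.dump(s,open("s2.pkl","wb"))
p=proj(s,[[.576,-.033,.2]])[0];print(p)
u,v=p.astype(int);c=s["pixels"][v-45:v+45,u-60:u+60,::-1]
cv2.imwrite("pics/s2.png",cv2.resize(c,None,fx=6,fy=6,interpolation=cv2.INTER_CUBIC))
go((.5755,-.033,.28),np.radians(72.8))
E
```

```text
[347.49238217 189.26383758]
t 5.3 pos [ 0.5746 -0.0327  0.2786] yaw_y 72.9 j [-0.46  0.35  0.58  1.68 -0.21  1.17  1.45] F [-0.2  0.3 -2.2] w 0.216 44.999476075172424
shift tool [-0.0009 -0.     -0.0014] turn [ 0.0003 -0.0001  0.0019] | 0.002
[[-0.956  0.294  0.   ]
 [ 0.294  0.956  0.   ]
 [ 0.     0.    -1.   ]]
```

View pics/s2.png

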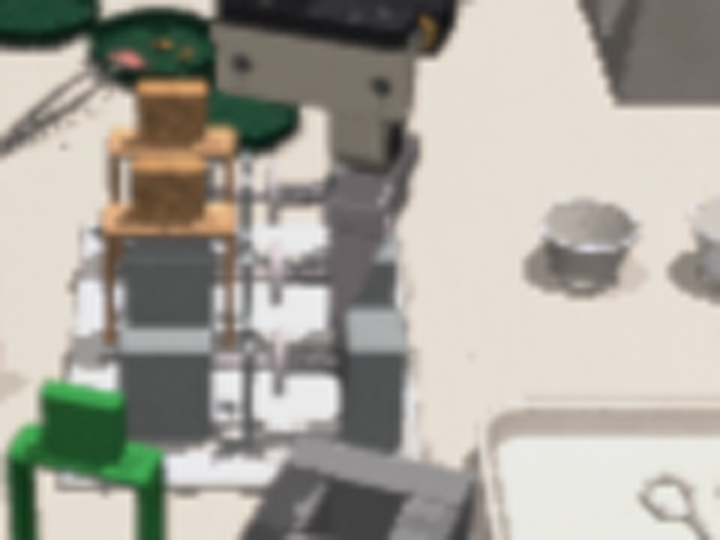

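The fork hangs upright at (365,230) in the crop. Its left face (world −x) is vertical and flat, and its right face tapers, so the flat face is already toward −x. It needs about a 20° turn to match the rack.

```bash
python3 - <<'E'
from h import *
go((.5332,.195,.20),np.radians(92.9))
E
```

```text
t 5.3 pos [ 0.5746 -0.0327  0.2786] yaw_y 72.9 j [-0.46  0.35  0.58  1.68 -0.21  1.17  1.45] F [-0.2  0.3 -2.2] w 0.216 44.999476075172424
shift tool [0.1065 0.2055 0.0787] turn [ 3.000e-04 -0.000e+00 -3.489e-01] | 0.244
[[-0.956  0.294  0.   ]
 [ 0.294  0.956  0.   ]
 [ 0.     0.    -1.   ]]
```

Request:
arm_command --targets '[[[0.0178,0.0342,0,0,0,0],[0.0178,0.0342,0,0,0,0],[0.0178,0.0342,0,0,0,0],[0.0178,0.0342,0,0,0,0],[0.0178,0.0342,0,0,0,0],[0.0178,0.0345,0,0,0,0],[0,0,0,0,0,-0.1745],[0,0,0,0,0,-0.1744],[0,0,0.078,0,0,0],[0,0,0,0,0,0]]]'

```text
clock: 6.55
position: [0.5293, 0.1938, 0.2115]
ee_rot: [0.079, -3.131, 0.007]
force: [-0.1, 0.1, -1.9]
width: 0.216
gripper_force: 45.0
```

Request:
arm_command --targets '[[[0,0,0.015,0,0,0],[0,0,0,0,0,0],[0,0,0,0,0,0]]]'

```text
clock: 6.92
position: [0.5337, 0.1952, 0.2025]
ee_rot: [-0.079, 3.139, 0.001]
force: [0.2, -0.6, -2.6]
width: 0.214
gripper_force: 45.0
```

```bash
python3 - <<'E'
from h import *
go((.5332,.195,.19),np.radians(92.9))
d=grab("wrist","pics/w3.png");pickle.dump(d,open("w3.pkl","wb"))
E
```

```text
t 6.92 pos [0.5337 0.1952 0.2025] yaw_y 92.9 j [-0.75  0.39  0.41  1.8  -0.19  0.99  1.36] F [ 0.2 -0.6 -2.6] w 0.214 44.99958515167236
shift tool [ 0.0006 -0.0002  0.0125] turn [ 0.0006  0.0015 -0.0001] | 0.013
[[-0.999 -0.05   0.001]
 [-0.05   0.999  0.001]
 [-0.001  0.001 -1.   ]]
```

View pics/w3.png

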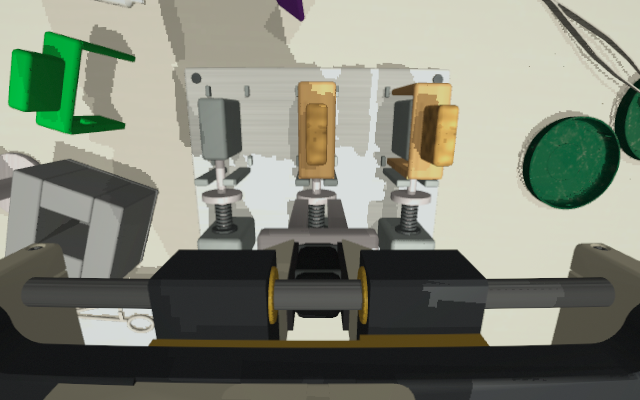

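The wrist view shows the fork's shoulders at (316,238) with its tines over the station 2 slot around (316,190). Bow 2 is at (316,130), directly ahead.

```bash
python3 - <<'E'
from h import *
v=V(pickle.load(open("w3.pkl","rb")));P=v.P.copy()
Rz=np.array([[np.cos(.05),np.sin(.05)],[-np.sin(.05),np.cos(.05)]])
P[...,:2]=(P[...,:2]-[.4738,.192])@Rz.T; v.P=P   # rack frame
b=v.box
def st(n,m):
    q=P[m]; print(n,len(q),"med",np.median(q,0).round(4),"lo",np.percentile(q,4,axis=0).round(4),"hi",np.percentile(q,96,axis=0).round(4)) if len(q) else print(n,0)
st("shoulder top",b(.03,.1,-.06,.06,.155,.183))
for z in(.105,.12,.135,.15):
  for s in((-.04,0),(0,.04)): st("tine z%.3f"%z,b(.03,.1,*s,z-.007,z+.007))
for y in(-.085,0,.085):
  v.rect("tab",b(-.03,.03,y-.015,y+.015,.118,.13))
  st("cheek-",b(.03,.05,y-.03,y,.068,.075));st("cheek+",b(.03,.05,y,y+.03,.068,.075))
  st("collar",b(.047,.07,y-.02,y+.02,.06,.075))
E
```

```text
shoulder top 2160 med [0.0489 0.0014 0.1764] lo [ 0.0481 -0.0283  0.1595] hi [0.0538 0.0317 0.179 ]
tine z0.105 41 med [ 0.0486 -0.0097  0.1083] lo [ 0.0483 -0.0147  0.1049] hi [ 0.0523 -0.0054  0.1119]
tine z0.105 43 med [0.0487 0.0121 0.109 ] lo [0.0484 0.0085 0.1051] hi [0.0539 0.018  0.1116]
tine z0.120 79 med [ 0.0486 -0.0103  0.1202] lo [ 0.0483 -0.015   0.1143] hi [ 0.0489 -0.0057  0.1262]
tine z0.120 77 med [0.0486 0.0135 0.12  ] lo [0.0483 0.009  0.1135] hi [0.0489 0.0181 0.1262]
tine z0.135 117 med [ 0.0486 -0.0095  0.1342] lo [ 0.0482 -0.0147  0.1285] hi [ 0.0572 -0.0054  0.1415]
tine z0.135 111 med [0.0486 0.0128 0.1344] lo [0.0482 0.0086 0.1292] hi [0.0563 0.0181 0.1408]
tine z0.150 126 med [ 0.0485 -0.0099  0.15  ] lo [ 0.0482 -0.0148  0.1438] hi [ 0.051  -0.0054  0.1561]
tine z0.150 127 med [0.0485 0.0131 0.1508] lo [0.0482 0.0086 0.1436] hi [0.0499 0.0182 0.1562]
tab none
cheek- 105 med [ 0.0425 -0.0954  0.0714] lo [ 0.0401 -0.1011  0.0691] hi [ 0.0452 -0.0903  0.0727]
cheek+ 101 med [ 0.0425 -0.0724  0.0712] lo [ 0.0402 -0.0781  0.0696] hi [ 0.0452 -0.067   0.0728]
collar 337 med [ 0.0582 -0.0826  0.0681] lo [ 0.0559 -0.0975  0.0606] hi [ 0.0664 -0.0696  0.0715]
tab 1306 [0.0002 0.0009] [0.0136 0.0399] 89.5 z 0.1241 med [-0.0004  0.0006]
cheek- 105 med [ 0.0428 -0.0121  0.0713] lo [ 0.0406 -0.0172  0.0686] hi [ 0.0461 -0.0063  0.0724]
cheek+ 104 med [0.0432 0.0121 0.0713] lo [0.0406 0.007  0.0685] hi [0.046  0.0179 0.0724]
collar 281 med [0.0576 0.0003 0.0682] lo [ 0.0563 -0.0136  0.0603] hi [0.0675 0.0142 0.0715]
tab 1402 [0.0006 0.0853] [0.0147 0.0403] 89.9 z 0.1238 med [-0.0001  0.084 ]
cheek- 123 med [0.0428 0.0725 0.0711] lo [0.031  0.0679 0.0692] hi [0.046  0.0785 0.0732]
cheek+ 95 med [0.0433 0.0966 0.071 ] lo [0.041  0.0918 0.0686] hi [0.0461 0.1019 0.0724]
collar 344 med [0.0589 0.0838 0.068 ] lo [0.0568 0.0703 0.0609] hi [0.0671 0.0988 0.0716]
```

Request:
arm_command --targets '[[[0.001,-0.0015,0,0,0,0],[0,0,0.015,0,0,0],[0,0,0.015,0,0,0],[0,0,0.01,0,0,0],[0,0,0.01,0,0,0],[0,0,0,0,0,0]]]'

```text
clock: 7.72
position: [0.532, 0.1933, 0.1507]
ee_rot: [0.079, -3.14, 0.001]
force: [-0.6, -0.9, -2.1]
width: 0.213
gripper_force: 45.0
```

Request:
arm_command --targets '[[[0,0,0.01,0,0,0],[0,0,0.01,0,0,0],[0,0,0.008,0,0,0],[0,0,0.008,0,0,0],[0,0,0.007,0,0,0],[0,0,0,0,0,0],[0,0,0,0,0,0]]]'

```text
clock: 8.6
position: [0.532, 0.1933, 0.1081]
ee_rot: [0.079, -3.14, 0.001]
force: [-1.7, 0.6, -4.1]
width: 0.215
gripper_force: 45.0
```

```bash
cat >> h.py <<'E'
def rackview(d,O=(.4738,.192),a=.05):
    v=V(d);Rz=np.array([[np.cos(a),np.sin(a)],[-np.sin(a),np.cos(a)]]);v.P[...,:2]=(v.P[...,:2]-O)@Rz.T
    def st(n,m):
        q=v.P[m]; print(n,len(q),"med",np.median(q,0).round(4),"lo",np.percentile(q,4,axis=0).round(4),"hi",np.percentile(q,96,axis=0).round(4)) if len(q) else print(n,0)
    v.st=st;return v
E
python3 - <<'E'
from h import *
d=grab("wrist","pics/w4.png");v=rackview(d)
b=v.box
for y in(-.085,0,.085): v.st("bar/collar y%.3f"%y,b(.047,.09,y-.02,y+.02,.058,.075))
v.st("shoulder",b(.03,.1,-.06,.06,.06,.1));v.st("flat",b(.03,.055,-.02,.02,.02,.066))
d=grab("side","pics/s4.png");v=rackview(d);b=v.box
for y in(-.085,0,.085): v.st("side collar y%.3f"%y,b(.047,.09,y-.022,y+.02,.058,.075))
p=proj(d,[[.53,.195,.06]])[0].astype(int);c=d["pixels"][p[1]-45:p[1]+35,p[0]-55:p[0]+50,::-1];cv2.imwrite("pics/s4c.png",cv2.resize(c,None,fx=7,fy=7,interpolation=cv2.INTER_CUBIC))
E
```

```text
bar/collar y-0.085 823 med [ 0.0564 -0.082   0.0665] lo [ 0.0553 -0.0974  0.0586] hi [ 0.0608 -0.0683  0.0713]
bar/collar y0.000 10 med [0.0481 0.0054 0.064 ] lo [ 0.047  -0.0034  0.0581] hi [0.0508 0.0175 0.0736]
bar/collar y0.085 781 med [0.0572 0.0835 0.0664] lo [0.0561 0.0695 0.0587] hi [0.0617 0.0983 0.0712]
shoulder 3553 med [0.0467 0.0001 0.0835] lo [ 0.0313 -0.0286  0.0709] hi [0.0514 0.0283 0.0981]
flat 140 med [0.0488 0.0004 0.0569] lo [ 0.0406 -0.0168  0.0493] hi [0.0522 0.0177 0.0648]
side collar y-0.085 24 med [ 0.059  -0.0939  0.0628] lo [ 0.0554 -0.1048  0.0593] hi [ 0.0899 -0.0848  0.0709]
side collar y0.000 8 med [ 0.0738 -0.0117  0.0653] lo [ 0.0621 -0.0207  0.0591] hi [0.0743 0.0043 0.0707]
side collar y0.085 0
```

View pics/s4c.png

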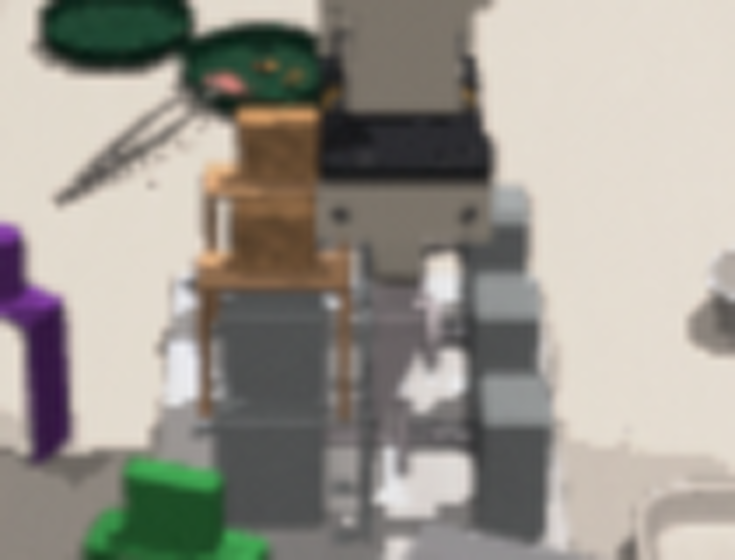

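The wedge is seated: collar 2 at (430,310) in the crop is pushed back relative to collar 1 at (395,440). Releasing the fork.

Request:
arm_command --targets '[[[0,0,0,0,0,0],[0,0,0,0,0,0],[0,0,0,0,0,0],[0,0,-0.02,0,0,0],[0,0,-0.045,0,0,0],[0,0,-0.01,0,0,0],[0,0,0,0,0,0]]]' --jaw 0.04

```text
clock: 9.57
position: [0.5326, 0.1937, 0.1841]
ee_rot: [-0.079, 3.139, 0.002]
force: [0.2, 0.1, -0.2]
width: 0.438
gripper_force: 0.0
```

```bash
python3 - <<'E'
from h import *
go((.4738,.1925,.1085),np.radians(92.9))
d=grab("wrist","pics/w5.png");v=rackview(d);b=v.box
v.rect("fork handle",b(.03,.09,-.03,.03,.12,.13))
v.rect("tab",b(-.03,.03,-.015,.015,.118,.13))
v.st("shoulder",b(.03,.1,-.06,.06,.06,.09));v.st("collar2",b(.064,.085,-.02,.02,.06,.0745));
E
```

```text
t 9.57 pos [0.5326 0.1937 0.1841] yaw_y 92.9 j [-0.74  0.41  0.41  1.82 -0.2   0.94  1.37] F [ 0.2  0.1 -0.2] w 0.438 0.0
shift tool [0.0589 0.0017 0.0755] turn [0.0009 0.0015 0.    ] | 0.096
[[-0.999 -0.051  0.001]
 [-0.051  0.999  0.001]
 [-0.002  0.001 -1.   ]]
fork handle 939 [ 0.0585 -0.0002] [0.0204 0.0198] 0.2 z 0.1264 med [ 0.0569 -0.0001]
tab 1560 [0.0005 0.0008] [0.0139 0.0399] 89.6 z 0.1241 med [-0.0006  0.0005]
shoulder 3189 med [ 0.0562 -0.0002  0.0833] lo [ 0.0357 -0.0297  0.0699] hi [0.0976 0.0293 0.0884]
collar2 0
```

Request:
arm_command --targets '[[[0.03,0.0018,0,0,0,0],[0.029,0,0,0,0,0],[0,0,0.03,0,0,0],[0,0,0.03,0,0,0],[0,0,0.0155,0,0,0],[0,0,0,0,0,0]]]'

```text
clock: 10.38
position: [0.4723, 0.1917, 0.1067]
ee_rot: [0.079, -3.138, 0.003]
force: [-0.2, 0.0, 0.7]
width: 0.436
gripper_force: 0.0
```

Request:
arm_command --targets '[[[0,0,0,0,0,0],[0,0,0,0,0,0],[0,0,0,0,0,0],[0,0,0,0,0,0],[0,0,-0.01,0,0,0],[0,0,-0.01,0,0,0],[0,0,0,0,0,0]]]' --jaw 0.0 --newtons 25

```text
clock: 11.25
position: [0.4738, 0.1926, 0.1292]
ee_rot: [-0.079, 3.139, 0.002]
force: [0.1, -0.8, -0.3]
width: 0.157
gripper_force: 25.4
```

Request:
arm_command --targets '[[[0,0,-0.03,0,0,0],[0,0,-0.04,0,0,0],[0,0,-0.04,0,0,0],[0,0,-0.03,0,0,0],[0,0,0,0,0,0]]]'

```text
clock: 11.88
position: [0.4742, 0.1927, 0.2701]
ee_rot: [-0.079, 3.137, 0.004]
force: [0.1, 0.6, -1.7]
width: 0.151
gripper_force: 25.4
```

```bash
python3 - <<'E'
from h import *
go((.512,-.31,.27),np.radians(78.9))
d=grab("wrist");v=rackview(d);b=v.box
v.rect("fork handle",b(.03,.09,-.03,.03,.12,.13))
v.st("under",b(-.05,.03,-.02,.02,.1,.24))
E
```

```text
t 11.88 pos [0.4742 0.1927 0.2701] yaw_y 92.9 j [-0.85  0.23  0.44  1.84 -0.11  1.09  1.26] F [ 0.1  0.6 -1.7] w 0.151 25.399569511282607
shift tool [-0.0123 -0.504  -0.001 ] turn [0.0027 0.0033 0.2444] | 0.504
[[-0.999 -0.051  0.003]
 [-0.051  0.999  0.002]
 [-0.004  0.002 -1.   ]]
fork handle none
under 936 med [-0.0354  0.0025  0.2137] lo [-0.0356 -0.01    0.176 ] hi [-0.035   0.0146  0.238 ]
```

Request:
arm_command --targets '[[[-0.001,-0.042,0,0,0,0],[-0.001,-0.042,0,0,0,0],[-0.001,-0.042,0,0,0,0],[-0.001,-0.042,0,0,0,0],[-0.001,-0.042,0,0,0,0],[-0.001,-0.042,0,0,0,0],[-0.001,-0.042,0,0,0,0],[-0.001,-0.042,0,0,0,0],[-0.001,-0.042,0,0,0,0],[-0.001,-0.042,0,0,0,0]]]'

```text
clock: 13.18
position: [0.5038, -0.2276, 0.2665]
ee_rot: [0.08, -3.138, -0.001]
force: [0.6, 1.1, -0.8]
width: 0.151
gripper_force: 25.4
```

Request:
arm_command --targets '[[[-0.001,-0.042,0,0,0,0],[-0.001,-0.042,0,0,0,0],[0,0,0,0,0,0.122],[0,0,0,0,0,0.122],[0,0,0,0,0,0],[0,0,0,0,0,0]]]'

```text
clock: 13.92
position: [0.5104, -0.3102, 0.2672]
ee_rot: [-0.299, -3.126, -0.0]
force: [-1.3, 0.2, -1.0]
width: 0.152
gripper_force: 25.5
```

```bash
cat > rail.py <<'E'
from h import *
d=grab("wrist","pics/wr.png");v=V(d);b=v.box
q=rect=v.rect("rail",b(.42,.68,-.5,-.05,.118,.135))
l=cv2.fitLine(q.astype(np.float32),cv2.DIST_HUBER,0,.01,.01).ravel();print(l.round(4), q.min(0).round(3),q.max(0).round(3))
s=arm.observe();t=(s["position"][1]-l[4])/l[1];print("rail x at tcp y",(l[3]+t*l[0]).round(4),"angle",np.degrees(np.arctan2(l[1],l[0])).round(1))
E
python3 - <<'E'
from rail import *
go((.512,-.31,.27),np.radians(78.9))
sd=pickle.load(open("side.pkl","rb"));prep(sd);w=V(sd);m=w.box(.4,.7,-.5,-.08,.0,.135)&(w.hsv[...,1]<40)
q=w.P[w.box(.45,.6,-.46,-.08,.03,.1)];h=np.histogram(q[:,1],np.arange(-.46,-.07,.02));print(h[0])
E
```

```text
rail 3316 [ 0.5327 -0.2004] [0.1735 0.0191] 78.5 z 0.1271 med [ 0.532  -0.2049]
[ 1.726e-01  9.850e-01 -6.000e-04  5.329e-01 -2.012e-01  1.273e-01] [ 0.511 -0.286  0.118] [ 0.558 -0.116  0.131]
rail x at tcp y 0.5137 angle 80.1
t 13.97 pos [ 0.5105 -0.3102  0.2675] yaw_y 79.1 j [-0.04  0.43  0.72  1.65 -0.3   1.18  2.13] F [-0.6 -0.1 -0.9] w 0.152 25.45892992590088
shift tool [-0.0015  0.0005 -0.0025] turn [ 0.0002 -0.0008  0.0027] | 0.003
[[-0.982  0.19  -0.001]
 [ 0.19   0.982  0.   ]
 [ 0.001  0.    -1.   ]]
[  0   0 212   0   0   0   0   0   0   0   0   0   0   0   0   0 114   0
 198]
```

View pics/wr.png

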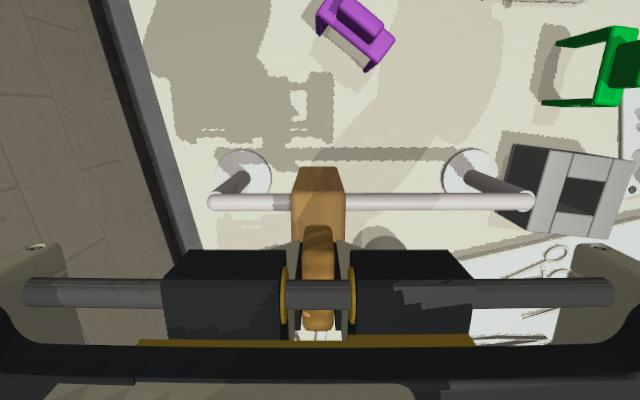

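The rail spans (212,202)-(532,200). The held bow hangs over it at x≈318, with the far bow legs clear of the bar.

Request:
arm_command --targets '[[[-0.002,0,0.02,0,0,0],[0,0,0.03,0,0,0],[0,0,0.03,0,0,0],[0,0,0.02,0,0,0],[0,0,0.0105,0,0,0],[0,0,0.002,0,0,0],[0,0,0,0,0,0]]]'

```text
clock: 14.85
position: [0.5129, -0.3112, 0.1562]
ee_rot: [0.303, 3.126, -0.001]
force: [0.3, 0.2, -0.5]
width: 0.15
gripper_force: 25.5
```

Request:
arm_command --targets '[[[0,0,0.002,0,0,0],[0,0,0.0015,0,0,0],[0,0,0,0,0,0],[0,0,0,0,0,0]]]'

```text
clock: 15.35
position: [0.5132, -0.3113, 0.1542]
ee_rot: [0.303, 3.124, 0.0]
force: [-4.1, 3.9, 16.9]
width: 0.154
gripper_force: 26.6
```

Request:
arm_command --targets '[[[0,0,0,0,0,0],[0,0,0,0,0,0],[0,0,0,0,0,0],[0,0,-0.01,0,0,0],[0,0,-0.04,0,0,0],[0,0,-0.06,0,0,0],[0,0,0,0,0,0]]]' --jaw 0.035

```text
clock: 16.23
position: [0.5142, -0.3127, 0.2672]
ee_rot: [0.303, 3.119, -0.004]
force: [-0.2, 0.1, -0.6]
width: 0.383
gripper_force: 0.0
```

```bash
python3 - <<'E'
from h import *
go((.53,.2,.25),np.radians(92.9))
d=grab("wrist");v=V(d);v.rect("tab",v.box(.44,.6,-.37,-.25,.163,.18))
d=grab("side","pics/s6.png");pickle.dump(d,open("s6.pkl","wb"))
v=rackview(d)
v.rect("fork handle",v.box(.03,.09,-.03,.03,.1,.13)&(v.hsv[...,2]<60))
w=V(d);w.rect("holder",w.box(.45,.68,-.15,.06,.066,.073))
E
```

```text
t 16.23 pos [ 0.5142 -0.3127  0.2672] yaw_y 78.9 j [-0.04  0.43  0.72  1.65 -0.31  1.17  2.13] F [-0.2  0.1 -0.6] w 0.383 0.0
shift tool [0.0834 0.5062 0.0155] turn [-0.003   0.0075 -0.2444] | 0.513
[[-0.981  0.193  0.007]
 [ 0.193  0.981 -0.004]
 [-0.008 -0.002 -1.   ]]
tab 962 [ 0.5108 -0.3099] [0.0138 0.0396] 78.9 z 0.169 med [ 0.5099 -0.3098]
fork handle none
holder 511 [ 0.5764 -0.0356] [0.1045 0.0895] 73.1 z 0.0691 med [ 0.5857 -0.0318]
```

View pics/s6.png

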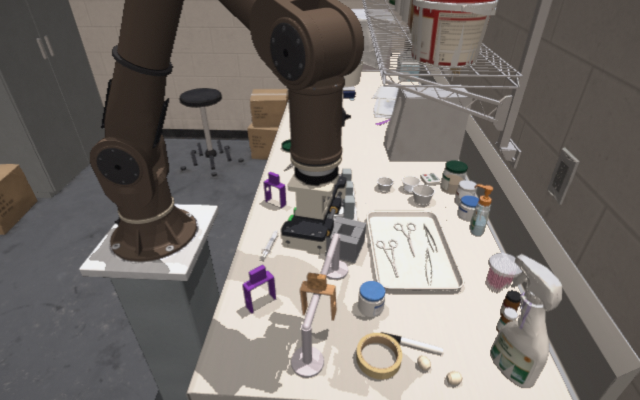

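Bow 2 straddles the rail at (318,295), with its tab top at z = 0.169 as expected. The holder hasn't moved. Going back for the fork.

Request:
arm_command --targets '[[[0.007,0.042,0,0,0,0],[0.007,0.042,0,0,0,0],[0.007,0.042,0,0,0,0],[0.007,0.042,0,0,0,0],[0.007,0.042,0,0,0,0],[0.007,0.042,0,0,0,0],[0.007,0.042,0,0,0,0],[0.007,0.042,0,0,0,0],[0.007,0.042,0,0,0,0],[0.007,0.042,0,0,0,0]]]'

```text
clock: 17.58
position: [0.5236, 0.1162, 0.2608]
ee_rot: [-0.303, -3.125, 0.002]
force: [0.7, -0.3, 0.4]
width: 0.382
gripper_force: 0.0
```

Request:
arm_command --targets '[[[0.007,0.042,0,0,0,0],[0.007,0.042,0,0,0,0],[0,0,0,0,0,-0.122],[0,0,0.02,0,0,-0.122],[0,0,0.03,0,0,0],[0,0,0,0,0,0],[0,0,0,0,0,0]]]'

```text
clock: 18.45
position: [0.5271, 0.1998, 0.2123]
ee_rot: [0.079, -3.14, 0.001]
force: [-0.1, 0.8, 0.6]
width: 0.385
gripper_force: 0.0
```

```bash
python3 - <<'E'
from h import *
go((.5322,.1949,.1085),np.radians(92.9))
v=rackview(grab("wrist"));v.rect("fork handle",v.box(.03,.09,-.03,.03,.12,.13));v.rect("tab3",v.box(-.03,.03,.07,.1,.118,.13))
E
```

```text
t 18.45 pos [0.5271 0.1998 0.2123] yaw_y 92.9 j [-0.85  0.39  0.53  1.8  -0.23  1.01  1.4 ] F [-0.1  0.8  0.6] w 0.385 0.0
shift tool [-0.0049 -0.0051  0.1038] turn [-0.0004 -0.0004 -0.0004] | 0.104
[[-0.999 -0.05  -0.   ]
 [-0.05   0.999 -0.   ]
 [ 0.    -0.    -1.   ]]
fork handle 737 [ 0.0583 -0.0001] [0.0202 0.0206] 88.9 z 0.1264 med [ 0.0569 -0.0003]
tab3 1222 [0.0008 0.0852] [0.0144 0.0399] 89.9 z 0.1239 med [-0.0006  0.0842]
```

Request:
arm_command --targets '[[[-0.0049,-0.0051,0.02,0,0,0],[0,0,0.04,0,0,0],[0,0,0.034,0,0,0],[0,0,0.0095,0,0,0],[0,0,0,0,0,0]]]'

```text
clock: 19.12
position: [0.5326, 0.1951, 0.1092]
ee_rot: [-0.079, 3.14, 0.0]
force: [-0.2, -0.6, -0.2]
width: 0.38
gripper_force: 0.0
```

Request:
arm_command --targets '[[[0,0,0,0,0,0],[0,0,0,0,0,0],[0,0,0,0,0,0],[0,0,0,0,0,0],[0,0,-0.015,0,0,0],[0,0,-0.03,0,0,0],[0,0,-0.04,0,0,0],[0,0,-0.05,0,0,0],[0,0,0,0,0,0]]]' --jaw 0.0 --newtons 45

```text
clock: 20.25
position: [0.5338, 0.1954, 0.2475]
ee_rot: [-0.079, 3.135, 0.005]
force: [0.2, -0.1, -3.0]
width: 0.211
gripper_force: 45.0
```

```bash
python3 - <<'E'
from h import *
x,y=.0595,.085;c,s=np.cos(.05),np.sin(.05)
go((.4738+c*x-s*y,.192+s*x+c*y,.20),np.radians(92.9))
E
```

```text
t 20.25 pos [0.5338 0.1954 0.2475] yaw_y 92.9 j [-0.85  0.36  0.55  1.75 -0.21  1.08  1.39] F [ 0.2 -0.1 -3. ] w 0.211 44.995391964912415
shift tool [0.0008 0.0844 0.0477] turn [ 0.0029  0.0055 -0.0001] | 0.097
[[-0.999 -0.051  0.005]
 [-0.051  0.999  0.003]
 [-0.005  0.003 -1.   ]]
```

Request:
arm_command --targets '[[[0,0.028,0,0,0,0],[0.0008,0.028,0,0,0,0],[0,0.0284,0,0,0,0],[0,0,0.025,0,0,0],[0,0,0.021,0,0,0],[0,0,0,0,0,0],[0,0,0,0,0,0]]]'

```text
clock: 21.12
position: [0.5271, 0.2791, 0.1978]
ee_rot: [0.079, -3.14, 0.0]
force: [-0.3, 0.4, -2.3]
width: 0.214
gripper_force: 45.0
```

```bash
python3 - <<'E'
from h import *
x,y=.0595,.085;c,s=np.cos(.05),np.sin(.05)
go((.4738+c*x-s*y,.192+s*x+c*y,.1085),np.radians(92.9))
v=rackview(grab("wrist"));b=v.box
for z in(.115,.14):
  for s in((.045,.085),(.085,.125)): v.st("tine z%.3f"%z,b(.03,.1,*s,z-.007,z+.007))
v.st("cheek-",b(.037,.05,.055,.085,.068,.075));v.st("cheek+",b(.037,.05,.085,.115,.068,.075))
v.st("collar",b(.047,.07,.065,.105,.06,.075)); v.st("collar2",b(.047,.07,-.02,.02,.06,.075))
v.st("collar1",b(.047,.07,-.105,-.065,.06,.075));v.st("shoulder",b(.03,.1,.03,.14,.155,.183))
E
```

```text
t 21.12 pos [0.5271 0.2791 0.1978] yaw_y 92.9 j [-0.93  0.46  0.51  1.74 -0.26  1.01  1.29] F [-0.3  0.4 -2.3] w 0.214 44.99530613422394
shift tool [-0.0019  0.0006  0.0893] turn [-0.0001 -0.0002 -0.0003] | 0.089
[[-0.999 -0.05  -0.   ]
 [-0.05   0.999 -0.   ]
 [ 0.    -0.    -1.   ]]
tine z0.115 75 med [0.0453 0.0737 0.1153] lo [0.045  0.0692 0.109 ] hi [0.0457 0.0784 0.1209]
tine z0.115 76 med [0.0454 0.0979 0.1154] lo [0.0451 0.0932 0.109 ] hi [0.0456 0.1024 0.1216]
tine z0.140 118 med [0.0452 0.074  0.141 ] lo [0.0448 0.0693 0.1336] hi [0.0466 0.0787 0.1464]
tine z0.140 111 med [0.0452 0.0977 0.1408] lo [0.0449 0.093  0.1337] hi [0.0456 0.1022 0.1466]
cheek- 110 med [0.0433 0.0734 0.0713] lo [0.0409 0.068  0.0696] hi [0.0466 0.0787 0.0725]
cheek+ 108 med [0.0434 0.0972 0.0713] lo [0.041  0.0919 0.069 ] hi [0.0466 0.1025 0.0725]
collar 194 med [0.0588 0.0857 0.0697] lo [0.0568 0.0786 0.0604] hi [0.068  0.0929 0.072 ]
collar2 353 med [0.0586 0.0023 0.0679] lo [ 0.0564 -0.0125  0.0604] hi [0.0671 0.0153 0.0717]
collar1 339 med [ 0.0579 -0.0809  0.0672] lo [ 0.0559 -0.096   0.0605] hi [ 0.0673 -0.0689  0.0717]
shoulder 2473 med [0.0464 0.0856 0.1706] lo [0.0448 0.0559 0.1593] hi [0.0519 0.1157 0.1811]
```

Request:
arm_command --targets '[[[-0.0025,-0.0004,0,0,0,0],[0,0,0.015,0,0,0],[0,0,0.015,0,0,0],[0,0,0.01,0,0,0],[0,0,0,0,0,0]]]'

```text
clock: 21.8
position: [0.5292, 0.2787, 0.1563]
ee_rot: [0.079, -3.139, 0.002]
force: [-0.4, -0.2, -2.0]
width: 0.215
gripper_force: 45.0
```

Request:
arm_command --targets '[[[0,0,0.01,0,0,0],[0,0,0.01,0,0,0],[0,0,0.01,0,0,0],[0,0,0.01,0,0,0],[0,0,0.009,0,0,0],[0,0,0,0,0,0],[0,0,0,0,0,0]]]'

```text
clock: 22.68
position: [0.5304, 0.2791, 0.1086]
ee_rot: [-0.079, 3.139, 0.001]
force: [-2.1, -0.6, 1.8]
width: 0.216
gripper_force: 45.0
```

Request:
arm_command --targets '[[[0,0,0,0,0,0],[0,0,0,0,0,0],[0,0,0,0,0,0],[0,0,-0.02,0,0,0],[0,0,-0.045,0,0,0],[0,0,-0.01,0,0,0],[0,0,0,0,0,0]]]' --jaw 0.04

```text
clock: 23.55
position: [0.5299, 0.2793, 0.184]
ee_rot: [-0.08, 3.139, 0.002]
force: [-0.1, -0.3, 0.2]
width: 0.434
gripper_force: 0.0
```

```bash
python3 - <<'E'
from h import *
v=rackview(grab("wrist"));b=v.box
v.rect("fork handle",b(.03,.09,.055,.115,.12,.135))
v.rect("tab",b(-.03,.03,.06,.11,.118,.13))
x,y=.0003,.0852;c,s=np.cos(.05),np.sin(.05)
go((.4738+c*x-s*y,.192+s*x+c*y,.1085),np.radians(92.9))
E
```

```text
fork handle 903 [0.0588 0.0857] [0.0198 0.0201] 89.1 z 0.1259 med [0.0573 0.0855]
tab 1562 [0.0008 0.0858] [0.0139 0.0397] 89.4 z 0.1241 med [-0.0002  0.0855]
t 23.6 pos [0.5294 0.279  0.183 ] yaw_y 92.9 j [-0.93  0.48  0.51  1.75 -0.27  0.99  1.31] F [ 0.3 -0.5 -0.3] w 0.437 0.0
shift tool [0.0595 0.0011 0.0746] turn [ 0.0001 -0.0003  0.0001] | 0.095
[[-0.999 -0.051 -0.   ]
 [-0.051  0.999  0.   ]
 [ 0.     0.    -1.   ]]
```

The fork stays wedged, flat to the cheek with its top at 0.126. Now bow 3.

Request:
arm_command --targets '[[[0.03,0.0011,0,0,0,0],[0.0295,0,0,0,0,0],[0,0,0.03,0,0,0],[0,0,0.03,0,0,0],[0,0,0.0145,0,0,0],[0,0,0,0,0,0]]]'

```text
clock: 24.35
position: [0.4695, 0.2764, 0.1078]
ee_rot: [0.079, -3.138, 0.003]
force: [-0.8, 0.5, 0.3]
width: 0.433
gripper_force: 0.0
```

Request:
arm_command --targets '[[[0,0,0,0,0,0],[0,0,0,0,0,0],[0,0,0,0,0,0],[0,0,0,0,0,0],[0,0,-0.01,0,0,0],[0,0,-0.01,0,0,0],[0,0,0,0,0,0]]]' --jaw 0.0 --newtons 25

```text
clock: 25.22
position: [0.4708, 0.2774, 0.1301]
ee_rot: [-0.079, 3.139, 0.002]
force: [0.5, -0.6, -1.0]
width: 0.153
gripper_force: 25.0
```

Request:
arm_command --targets '[[[0,0,-0.03,0,0,0],[0,0,-0.04,0,0,0],[0,0,-0.04,0,0,0],[0,0,-0.03,0,0,0],[0,0,0,0,0,0]]]'

```text
clock: 25.85
position: [0.4712, 0.2776, 0.2711]
ee_rot: [-0.079, 3.137, 0.004]
force: [-0.3, -0.5, -1.8]
width: 0.152
gripper_force: 25.0
```

```bash
python3 - <<'E'
from h import *
go((.527,-.225,.27),np.radians(78.9))
E
```

```text
t 25.85 pos [0.4712 0.2776 0.2711] yaw_y 92.9 j [-1.05  0.3   0.55  1.77 -0.18  1.12  1.18] F [-0.3 -0.5 -1.8] w 0.152 24.997057914733887
shift tool [-3.030e-02 -5.048e-01 -2.000e-04] turn [0.0031 0.0029 0.2443] | 0.506
[[-0.999 -0.051  0.003]
 [-0.051  0.999  0.003]
 [-0.003  0.003 -1.   ]]
```

Request:
arm_command --targets '[[[-0.0027,-0.042,0,0,0,0],[-0.0027,-0.042,0,0,0,0],[-0.0027,-0.042,0,0,0,0],[-0.0027,-0.042,0,0,0,0],[-0.0027,-0.042,0,0,0,0],[-0.0027,-0.042,0,0,0,0],[-0.0027,-0.042,0,0,0,0],[-0.0027,-0.042,0,0,0,0],[-0.0027,-0.042,0,0,0,0],[-0.0027,-0.042,0,0,0,0]]]'

```text
clock: 27.1
position: [0.5178, -0.142, 0.2677]
ee_rot: [0.08, -3.139, -0.001]
force: [0.8, 0.3, -0.3]
width: 0.153
gripper_force: 25.0
```

Request:
arm_command --targets '[[[-0.0027,-0.042,0,0,0,0],[-0.0027,-0.042,0,0,0,0],[0,0,0,0,0,0.122],[0,0,0,0,0,0.122],[0,0,0,0,0,0],[0,0,0,0,0,0]]]'

```text
clock: 27.85
position: [0.5278, -0.2243, 0.2683]
ee_rot: [-0.299, -3.126, -0.0]
force: [0.2, 0.4, -1.5]
width: 0.154
gripper_force: 25.0
```

```bash
python3 - <<'E'
from rail import *
go((.5287,-.225,.156),np.radians(79))
E
```

```text
rail 1934 [ 0.5134 -0.2902] [0.0872 0.0493] 50.2 z 0.1287 med [ 0.513  -0.2922]
[ 0.6205  0.7766 -0.1087  0.5092 -0.2817  0.1298] [ 0.476 -0.319  0.118] [ 0.536 -0.246  0.135]
rail x at tcp y 0.555 angle 51.4
t 27.9 pos [ 0.5279 -0.2244  0.2686] yaw_y 79.1 j [-0.26  0.4   0.8   1.71 -0.31  1.16  2.01] F [-0.1 -0.2 -1.4] w 0.148 24.996943473815918
shift tool [-0.001  -0.0005  0.1126] turn [ 0.0001 -0.0006  0.001 ] | 0.113
[[-0.982  0.19  -0.001]
 [ 0.19   0.982  0.   ]
 [ 0.001  0.    -1.   ]]
```

That rail fit is contaminated by the first bow, so I'm using the earlier fits, which agree at x = 0.5287.

Request:
arm_command --targets '[[[-0.001,0,0.02,0,0,0],[0,0,0.03,0,0,0],[0,0,0.03,0,0,0],[0,0,0.02,0,0,0],[0,0,0.0105,0,0,0],[0,0,0.0025,0,0,0],[0,0,0.001,0,0,0],[0,0,0,0,0,0]]]'

```text
clock: 28.9
position: [0.5294, -0.225, 0.1557]
ee_rot: [0.303, 3.126, -0.0]
force: [0.8, -1.1, -1.8]
width: 0.149
gripper_force: 25.0
```

Request:
arm_command --targets '[[[0,0,0,0,0,0],[0,0,0,0,0,0],[0,0,0,0,0,0],[0,0,-0.01,0,0,0],[0,0,-0.04,0,0,0],[0,0,-0.06,0,0,0],[0,0,0,0,0,0]]]' --jaw 0.035

```text
clock: 29.78
position: [0.5309, -0.2267, 0.2701]
ee_rot: [0.304, 3.119, -0.003]
force: [-0.8, 0.5, -0.4]
width: 0.38
gripper_force: 0.0
```

```bash
python3 - <<'E'
from h import *
x,y=.0588,.0857;c,s=np.cos(.05),np.sin(.05)
go((.4738+c*x-s*y,.192+s*x+c*y,.22),np.radians(92.9))
v=V(grab("wrist"))
for y in(-.31,-.225): v.rect("tab",v.box(.44,.6,y-.03,y+.03,.163,.18))
w=V(grab("side"));w.rect("holder",w.box(.45,.68,-.15,.06,.066,.073))
E
```

```text
t 29.77 pos [ 0.5309 -0.2267  0.2701] yaw_y 78.9 j [-0.26  0.4   0.8   1.71 -0.31  1.16  2.01] F [-0.8  0.5 -0.4] w 0.38 0.0
shift tool [0.1008 0.4972 0.0489] turn [-0.0019  0.008  -0.2447] | 0.51
[[-0.981  0.193  0.008]
 [ 0.193  0.981 -0.002]
 [-0.008 -0.001 -1.   ]]
tab 931 [ 0.5098 -0.3095] [0.0141 0.0387] 77.5 z 0.1689 med [ 0.509  -0.3081]
tab 901 [ 0.5263 -0.2231] [0.0132 0.0392] 78.7 z 0.1689 med [ 0.5255 -0.223 ]
holder 557 [ 0.576  -0.0356] [0.1042 0.0898] 72.4 z 0.0691 med [ 0.5802 -0.0375]
```

Both bows hang on the rail with tops at 0.169. Now I'll fetch the fork.

Request:
arm_command --targets '[[[0.0084,0.0414,0,0,0,0],[0.0084,0.0414,0,0,0,0],[0.0084,0.0414,0,0,0,0],[0.0084,0.0414,0,0,0,0],[0.0084,0.0414,0,0,0,0],[0.0084,0.0414,0,0,0,0],[0.0084,0.0414,0,0,0,0],[0.0084,0.0414,0,0,0,0],[0.0084,0.0414,0,0,0,0],[0.0084,0.0414,0,0,0,0]]]'

```text
clock: 31.12
position: [0.5252, 0.1988, 0.2638]
ee_rot: [-0.303, -3.125, 0.002]
force: [1.1, -0.1, -0.2]
width: 0.381
gripper_force: 0.0
```

Request:
arm_command --targets '[[[0.0084,0.0414,0,0,0,0],[0.0084,0.0414,0,0,0,0],[0,0,0,0,0,-0.122],[0,0,0.02,0,0,-0.1225],[0,0,0.03,0,0,0],[0,0,0,0,0,0],[0,0,0,0,0,0]]]'

```text
clock: 32.0
position: [0.5257, 0.282, 0.2153]
ee_rot: [0.079, -3.14, 0.001]
force: [0.6, -0.3, 0.8]
width: 0.387
gripper_force: 0.0
```

```bash
python3 - <<'E'
from h import *
v=rackview(grab("wrist"));v.rect("fork handle",v.box(.03,.09,.055,.115,.12,.135))
x,y=.0587,.0857;c,s=np.cos(.05),np.sin(.05)
go((.4738+c*x-s*y,.192+s*x+c*y,.1085),np.radians(92.9))
E
```

```text
fork handle 688 [0.0592 0.0856] [0.02   0.0205] 89.2 z 0.1259 med [0.0575 0.0854]
t 32.05 pos [0.526  0.2821 0.2158] yaw_y 92.9 j [-1.01  0.46  0.62  1.72 -0.3   1.06  1.33] F [-0.5 -0.1  0.6] w 0.383 0.0
shift tool [-0.002  -0.0017  0.1073] turn [0.0002 0.0007 0.0001] | 0.107
[[-0.999 -0.051  0.001]
 [-0.051  0.999  0.   ]
 [-0.001  0.    -1.   ]]
```

Request:
arm_command --targets '[[[-0.0024,-0.0017,0.02,0,0,0],[0,0,0.04,0,0,0],[0,0,0.037,0,0,0],[0,0,0.0103,0,0,0],[0,0,0,0,0,0]]]'

```text
clock: 32.67
position: [0.5285, 0.2806, 0.1084]
ee_rot: [-0.08, 3.14, 0.0]
force: [-0.1, -0.3, 0.3]
width: 0.382
gripper_force: 0.0
```

Request:
arm_command --targets '[[[0,0,0,0,0,0],[0,0,0,0,0,0],[0,0,0,0,0,0],[0,0,0,0,0,0],[0,0,-0.015,0,0,0],[0,0,-0.03,0,0,0],[0,0,-0.04,0,0,0],[0,0,-0.05,0,0,0],[0,0,-0.04,0,0,0],[0,0,0,0,0,0]]]' --jaw 0.0 --newtons 45

```text
clock: 33.92
position: [0.5293, 0.2809, 0.2864]
ee_rot: [-0.08, 3.136, 0.005]
force: [-1.3, -0.6, -2.5]
width: 0.217
gripper_force: 45.0
```

```bash
python3 - <<'E'
from h import *
w=V(grab("side"));w.rect("holder",w.box(.45,.68,-.15,.06,.066,.073))
go((.5757,-.033,.26),np.radians(72.7))
E
```

```text
holder 562 [ 0.5757 -0.0357] [0.1041 0.0897] 73.1 z 0.0692 med [ 0.5801 -0.0358]
t 33.98 pos [0.5282 0.2807 0.2842] yaw_y 92.9 j [-1.03  0.4   0.65  1.63 -0.26  1.2   1.3 ] F [-0.3  0.6 -3. ] w 0.214 44.996992349624634
shift tool [-0.0313 -0.3157  0.0237] turn [0.002  0.0013 0.3532] | 0.318
[[-0.999 -0.051  0.002]
 [-0.051  0.999  0.002]
 [-0.002  0.002 -1.   ]]
```

Request:
arm_command --targets '[[[-0.0039,-0.0395,0,0,0,0],[-0.0039,-0.0395,0,0,0,0],[-0.0039,-0.0395,0,0,0,0],[-0.0039,-0.0395,0,0,0,0],[-0.0039,-0.0395,0,0,0,0],[-0.0039,-0.0395,0,0,0,0],[-0.0039,-0.0395,0,0,0,0],[-0.0039,-0.0395,0,0,0,0],[0,0,0,0,0,0.176],[0,0,0,0,0,0.177]]]'

```text
clock: 35.22
position: [0.5742, -0.0341, 0.2812]
ee_rot: [-0.483, -3.101, 0.0]
force: [-0.2, 0.8, -2.6]
width: 0.217
gripper_force: 45.0
```

Request:
arm_command --targets '[[[0,0,0,0,0,0],[0,0,0.02,0,0,0],[0,0,0,0,0,0]]]'

```text
clock: 35.6
position: [0.574, -0.0329, 0.261]
ee_rot: [-0.466, -3.103, 0.001]
force: [-0.4, 0.8, -2.6]
width: 0.217
gripper_force: 45.0
```

```bash
python3 - <<'E'
from h import *
go((.5757,-.033,.11),np.radians(72.7))
v=V(grab("wrist","pics/w9.png"));v.rect("holder",v.box(.45,.68,-.15,.06,.066,.073))
s=arm.observe();Rt=R.from_rotvec(s["ee_rot"]).as_matrix();q=(v.P-s["position"])@Rt;v.P=q
for n,b in(("shoulder",(-.05,.05,-.05,.05,.015,.035)),("tineL",(-.05,.05,-.03,0,.06,.095)),("tineR",(-.05,.05,0,.03,.06,.095))):
    m=v.box(*b);print(n,m.sum(),np.median(q[m],0).round(4),np.percentile(q[m],[3,97],axis=0).round(4).tolist())
E
```

```text
t 35.6 pos [ 0.574  -0.0329  0.261 ] yaw_y 72.9 j [-0.6   0.41  0.8   1.72 -0.32  1.15  1.56] F [-0.4  0.8 -2.6] w 0.217 44.99697268009186
shift tool [-0.0022  0.0006  0.151 ] turn [-0.0011 -0.0036  0.0039] | 0.151
[[-0.956  0.294 -0.004]
 [ 0.294  0.956  0.   ]
 [ 0.004 -0.001 -1.   ]]
holder 5199 [ 0.5729 -0.0322] [0.1003 0.0842] 72.9 z 0.0705 med [ 0.5586 -0.0237]
shoulder 2083 [0.0115 0.0009 0.0273] [[0.0064, -0.0295, 0.0164], [0.0137, 0.0317, 0.034]]
tineL 223 [ 0.0131 -0.0105  0.0744] [[0.0069, -0.0156, 0.0614], [0.0136, -0.0059, 0.0931]]
tineR 228 [0.0131 0.0126 0.0745] [[0.0067, 0.008, 0.061], [0.0135, 0.0177, 0.0935]]
```

View pics/w9.png

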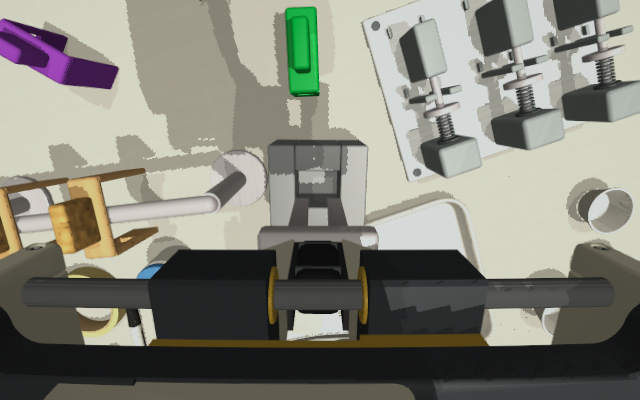

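The holder is at (318,190), still in place, and the fork is aligned above it. All three collars in the rack are back at rest. Lowering the fork into the pocket.

Request:
arm_command --targets '[[[-0.0028,-0.0004,0,0,0,0],[0,0,0.03,0,0,0],[0,0,0.03,0,0,0],[0,0,0.03,0,0,0],[0,0,0.03,0,0,0],[0,0,0.015,0,0,0],[0,0,0.012,0,0,0],[0,0,0,0,0,0]]]'

```text
clock: 36.65
position: [0.5779, -0.0347, 0.1156]
ee_rot: [-0.472, -3.106, 0.0]
force: [-0.2, 0.4, -2.1]
width: 0.214
gripper_force: 45.0
```

Request:
arm_command --targets '[[[0,0,0.003,0,0,0],[0,0,0,0,0,0]]]'

```text
clock: 36.9
position: [0.5782, -0.0347, 0.1132]
ee_rot: [0.472, 3.105, 0.0]
force: [-0.4, -0.2, -2.5]
width: 0.216
gripper_force: 45.0
```

Request:
arm_command --targets '[[[0.0015,0.001,0.002,0,0,0],[0,0,0.001,0,0,0],[0,0,0,0,0,0]]]'

```text
clock: 37.28
position: [0.5772, -0.0334, 0.111]
ee_rot: [0.472, 3.105, 0.001]
force: [-3.7, -0.3, 12.1]
width: 0.216
gripper_force: 45.0
```

Request:
arm_command --targets '[[[0,0,0,0,0,0],[0,0,0,0,0,0],[0,0,0,0,0,0],[0,0,-0.015,0,0,0],[0,0,-0.05,0,0,0],[0,0,-0.06,0,0,0],[0,0,-0.06,0,0,0],[0,0,0,0,0,0],[0,0,0,0,0,0]]]' --jaw 0.045

```text
clock: 38.4
position: [0.5766, -0.0332, 0.2952]
ee_rot: [0.472, 3.105, 0.001]
force: [-1.5, 0.4, 0.8]
width: 0.487
gripper_force: 0.0
```

Request:
arm_command --targets '[[[0.03,0,-0.03,0,0,0],[0.04,0,0,0,0,0],[0.04,0,0,0,0,0],[0,0,0,0,0,0],[0,0,0,0,0,0]]]'

```text
clock: 39.02
position: [0.4717, -0.0004, 0.3243]
ee_rot: [-0.471, -3.105, 0.0]
force: [1.2, -0.3, -0.3]
width: 0.486
gripper_force: 0.0
```

```bash
python3 - <<'E'
from h import *
go((.4,0,.3),np.radians(72.7))
d=grab("wrist","pics/w10.png");v=V(d);b=v.box
v.rect("holder",b(.5,.66,-.13,.05,.066,.073))
v.rect("shoulder",b(.5,.66,-.13,.05,.08,.09))
v.rect("handle",b(.5,.66,-.13,.05,.12,.135))
for y in(-.31,-.225): v.rect("tab",b(.44,.6,y-.03,y+.03,.163,.18))
v=rackview(d)
for y in(-.085,0,.085): v.st("collar",v.box(.047,.09,y-.02,y+.02,.06,.0735))
grab("side","pics/s10.png")
E
```

```text
t 39.02 pos [ 4.717e-01 -4.000e-04  3.243e-01] yaw_y 72.7 j [-0.86  0.12  0.86  1.85 -0.1   1.21  1.3 ] F [ 1.2 -0.3 -0.3] w 0.486 0.0
shift tool [ 0.0686 -0.0209  0.0244] turn [-0.0002 -0.0005  0.0006] | 0.076
[[-0.955  0.297 -0.001]
 [ 0.297  0.955 -0.   ]
 [ 0.001 -0.    -1.   ]]
holder 2724 [ 0.5684 -0.0307] [0.1002 0.0755] 72.8 z 0.0704 med [ 0.5543 -0.0255]
shoulder 745 [ 0.5755 -0.0317] [0.0648 0.0244] 72.8 z 0.085 med [ 0.5729 -0.0277]
handle 170 [ 0.5708 -0.0303] [0.0196 0.0101] 72.1 z 0.1265 med [ 0.569  -0.0302]
tab none
tab none
collar 259 med [ 0.0598 -0.0855  0.0648] lo [ 0.0561 -0.0989  0.0602] hi [ 0.0895 -0.0719  0.0714]
collar 250 med [ 0.0597 -0.0013  0.0645] lo [ 0.0558 -0.0144  0.0601] hi [0.0896 0.0116 0.071 ]
collar 230 med [0.0596 0.0832 0.0652] lo [0.0564 0.0708 0.0601] hi [0.0895 0.0962 0.0713]
```

View pics/w10.png

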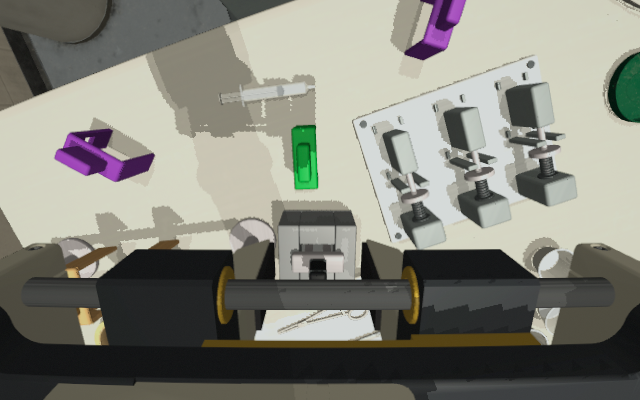

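View pics/s10.png

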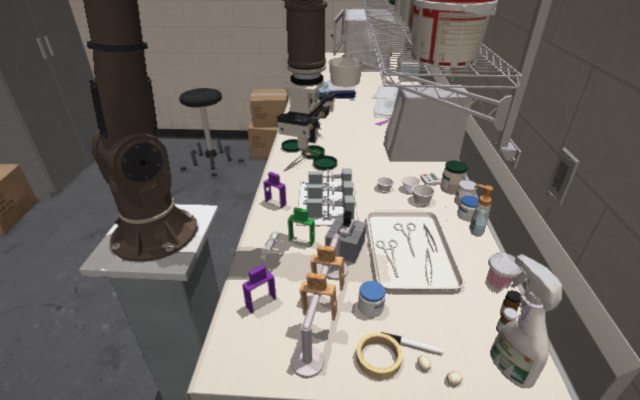

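Everything is in place. Both bows straddle the rail at (318,285) and (328,258). The fork is in its holder at (347,225) with its shoulders resting at z = 0.085, and all collars are at rest. The gripper touches nothing, so I'm handing in.

```bash
python3 -c "
from cell import arm
print(arm.sign_off())"
```

```text
the job is handed in; nothing more can be done
None
```

I handed the job in: both bows present (stations 2 and 3; station 1 was empty) hang on the drying rail, all spring bars are back at rest, and the fork rests by its shoulders in its holder; `sign_off()` returned no verdict.

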